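# Pack the fuel sampling kit and lock its carrier for the drive

## Task

Pack the fuel sampling kit for the van: stand every sample cylinder, the fallen one too, upright in the carrier, one to a bay, and lay the carton of seals flat in the low tray at the carrier's right end; the keeper bar swings out of the way for this. When everything is in place, swing the keeper bar fully home across the front with its hasp still folded out, and only then fold the hasp round the corner, flat against the end of the carrier. The cylinders are top-heavy and go over easily: set up again any that falls, and leave the other things on the table where they are.

Things in the scene. Friction and masses are not known exactly. Their poses are not given: they have to be found in the camera images.
- cylinder_a: closed empty measuring cylinder, 190 mm tall: hexagonal grey foot 52 mm across flats, 60 across corners, 10 thick; clear tube dia 28; brass cap dia 34 from 154 to 190 mm. 0.22 kg, centre of mass 120 mm above the foot: tips over at 12 degrees. Origin: centre of the foot's underside; z axis points to the cap. Stands upright at the start; may be absent.
- cylinder_b: closed empty measuring cylinder, 190 mm tall: hexagonal grey foot 52 mm across flats, 60 across corners, 10 thick; clear tube dia 28; brass cap dia 34 from 154 to 190 mm. 0.22 kg, centre of mass 120 mm above the foot: tips over at 12 degrees. Origin: centre of the foot's underside; z axis points to the cap. Stands at the start; may be absent.
- cylinder_c: closed empty measuring cylinder, 190 mm tall: hexagonal grey foot 52 mm across flats, 60 across corners, 10 thick; clear tube dia 28; brass cap dia 34 from 154 to 190 mm. 0.22 kg, centre of mass 120 mm above the foot: tips over at 12 degrees. Origin: centre of the foot's underside; z axis points to the cap. Lies fallen at the start: axis 26 mm above the table at the foot, 17 at the cap.
- carrier: plywood carrier, fixed, front to its -x; origin: underside below the middle bay. Base from y -226 to +126, x -48 to +46 mm. Three bays along y, 72 x 72 mm inside, 78 mm apart. Over the table: floor 15, dividers 37, front lip 25, back and end walls (y = -126, +126) 155 mm. Right of the -y wall a tray, inside 95 mm (y) x 84 (x), floor 15, rims 23 mm over the table.
- bay_1 (a point): centre of the floor of the bay at the left end (carrier's +y), 15 mm above the table
- bay_2 (a point): centre of the floor of the middle bay
- bay_3 (a point): centre of the floor of the bay at the right end (carrier's -y)
- tray (a point): centre of the floor of the tray outside the right end wall, 15 mm above the table; carrier's y -173.5 mm
- seal_carton: printed blue, white and red carton, 55 mm (its x) x 75 mm (its y) x 40 mm high, 0.06 kg; origin: centre of its underside. Laid in the tray with its 75 mm side along the carrier's y it leaves room for the gripper beside the end wall
- keeper_bar (a joint): steel keeper bar, 24 mm high, 251 long, mid-height 140 mm over the table, on an upright hinge at the front of the carrier's left (+y) end wall. 0 = home across the bays (54 mm before their centres); grows as the free end swings out to the front (clockwise from above); 1.9 = wide open. Stiff (0.08 N m), stays where left; starts ajar, 0.3 to 0.7.
- hasp (a joint): hasp: slotted steel plate 74 mm long, on an upright hinge at the bar's free end. With the bar home, 0 = folded round the corner, flat along the outside of the carrier's right (-y) end wall, slot over the staple; 1.57 = straight on in line with the bar; 2.2 = stop (opening is clockwise from above). Stiff (0.04 N m), stays where left; starts folded out, 1.2 to 1.8.
- bar_knob (a point): grip point of the upright pull knob on the keeper bar, 180 mm above the table; a black peg 14 mm in diameter from 154 to 194 mm above the table, 100 mm from the bar's hinge; it may be pinched from above and turns freely in the grip as the bar swings
- bar_hinge (a point): point on the upright axis of the keeper bar's hinge, 180 mm above the table
- hasp_knob (a point): grip point of the upright pull knob on the hasp, 180 mm above the table; the same black peg as on the bar, 58 mm from the hasp's hinge
- hasp_hinge (a point): point on the upright axis of the hasp's hinge at the bar's free end (251 mm from the bar's hinge), 180 mm above the table; moves with the bar
- burner_c: black oil burner, fixed, its origin on the table; in world axes from its origin the housing spans x -0.05 to 0.20, y -0.10 to 0.21 m, up to 0.30 m high; its blast tube, 0.06 to 0.20 m above the table, reaches out to x -0.17, y -0.21 m. Keep the gripper clear of it.
- pliers: slip-joint pliers with red grips, 216 x 55 x 16 mm; leave them alone
- flare_union: brass union fitting, 62 x 31 x 28 mm; leave it alone
- pipe_dope: white tin with a black lid, 66 mm in diameter, 85 mm high; leave it alone

How it is judged (in metres and radians):
On the way, in this order (a step that is already met when the one before it is completed fails the run):
1. every cylinder stands upright and released in a bay of the carrier, and the carton lies flat and released in the tray (angle between each of cylinder_a, cylinder_b, cylinder_c, seal_carton's own z axis and vertical below 0.08 rad and z of cylinder_a in the frame of carrier between 0.011 and 0.019 m and (horizontal distance between cylinder_a and bay_1 below 0.018 m or horizontal distance between cylinder_a and bay_2 below 0.018 m or horizontal distance between cylinder_a and bay_3 below 0.018 m) and linear speed of each of cylinder_a, cylinder_b, cylinder_c below 0.03 m/s and contact force between each of cylinder_a, cylinder_b, cylinder_c and the arm below 0.1 N and contact force between each of cylinder_a, cylinder_b, cylinder_c, seal_carton and the fingers below 0.1 N and z of cylinder_b in the frame of carrier between 0.011 and 0.019 m and (horizontal distance between cylinder_b and bay_1 below 0.018 m or horizontal distance between cylinder_b and bay_2 below 0.018 m or horizontal distance between cylinder_b and bay_3 below 0.018 m) and z of cylinder_c in the frame of carrier between 0.011 and 0.019 m and (horizontal distance between cylinder_c and bay_1 below 0.018 m or horizontal distance between cylinder_c and bay_2 below 0.018 m or horizontal distance between cylinder_c and bay_3 below 0.018 m) and horizontal distance between seal_carton and tray below 0.022 m and z of seal_carton in the frame of carrier between 0.011 and 0.019 m), for 0.2 s.
2. the keeper bar is home (below 0.05 rad) with the hasp still folded out (above 0.6 rad) (value of joint keeper_bar below 0.05 rad and value of joint hasp above 0.6 rad), for 0.2 s.
3. the hasp is folded flat against the end wall (below 0.1 rad) (value of joint hasp below 0.1 rad), for 0.2 s.
At the end, for the whole second after the job is handed in: every cylinder stands released, upright (0.08 rad) and at rest on a bay floor of its own, within 18 mm of its centre; the carton lies released and flat (0.08 rad) in the tray, within 22 mm of its centre; keeper bar home (below 0.06 rad), hasp folded flat (below 0.1 rad) (all of step 1 and value of joint keeper_bar below 0.06 rad and value of joint hasp below 0.1 rad); the robot touches nothing.
It fails at once if the pliers is moved by more than 30 mm (distance of pliers from where it was at the start of the episode above 0.03 m).
It fails at once if the flare union is moved by more than 30 mm (distance of flare_union from where it was at the start of the episode above 0.03 m).
It fails at once if the pipe dope is moved by more than 30 mm (distance of pipe_dope from where it was at the start of the episode above 0.03 m).
It fails at once if a cylinder falls off the table (height (world z) of any of cylinder_a, cylinder_b, cylinder_c below -0.1 m).
Of cylinder_a, cylinder_b only 1 to 2 are there at a start; the rules pass over those that are not, and their reading is None.
At some moment in a run one of seal_carton may be knocked a few centimetres aside while the robot is not near it.
Once in a run the grip may slacken for a moment while it holds something.
It also fails if it takes over 210 s, if anything falls off the work surface, if the arm or the gripper's body presses on something with over 40 N, if the wrist force passes 120 N, or if a joint passes its speed limit or range.

## Robot

A 7-joint arm with a two-finger parallel gripper is mounted at the origin on a cart in front of the work surface, level with it; the furniture and walls round the work are solid. World frame = base frame: x ahead of the robot, y to its left, z up, the work surface at z = 0. Lengths are in m, angles in degrees, forces in N, time in s.
With the tool pointing down it reaches from about 0.425 to 0.875 m from the base axis. Payload 4.7 kg.
Tool frame: the origin (TCP) lies on the centre line of the jaws, within the pads' length; the fingertips stand 19 mm ahead of it and the grasp point (between the pads) is the TCP; z points along the fingers, y is the line along which they close (so a half turn about z gives the same grasp; the last joint's range is limited). The gripper opens to 87 mm and grips with 3 to 60 N. Pads are 19 mm wide; open, the fingers measure 117 mm over their backs; the gripper's body (75 mm by 190 mm) begins 51 mm behind the grasp point.
Start: joints at [-75.109, 18.392, -4.016, 83.108, 1.295, 78.541, -3.26], TCP at [0.158, 0.63, 0.242] pointing down, gripper open.
Joint ranges: [-163.93, 163.93], [-17.29, 119.83], [-79.2, 71.16], [3.27, 140.29], [-89.18, 269.18], [5.43, 117.66], [-154.24, 154.24]. Speed limits (degrees/s): [147.25, 147.25, 180, 180, 180, 180, 180].

## Interface

Orientations are given as [roll, pitch, yaw] about the fixed x, y, z axes, in that order (R = Rz(yaw) Ry(pitch) Rx(roll)).
In Python, from cell import env, imaging gives the robot as it stands.
- The arm moves only by the shell command python3 -m crank 'ROWS' [OPENING] [FORCE]. ROWS is JSON, a list of rows, each an object of numbers: "x", "y", "z": the shift along the tool's x, y, z in m; "turn": the turn about the tool's z in rad. In form: [{"x": .., "y": .., "z": .., "turn": ..}, ...]. A call has 1 to 12 rows; each row is the pose to reach, as a shift and turn from the pose commanded when the call began, along the tool's axes at that moment; what a row does not reach only later rows make up. A row lasts 1/8 s, in which the tool goes at most 62.5 mm and 10.7 degrees, less where a joint would pass 70% of its speed; a pose out of reach is approached as far as the arm can. A call with a gripper value outside its range is refused whole. OPENING is the finger opening in m, from 0 to 0.087, set as the call begins (- or left out, the last holds). The fingers move at their own pace and stop on an object; FORCE is the grip in N (left out, the last holds). Time passes only in rows, so rows that repeat a pose let the fingers close. It gives the time, the measured TCP pose, the force, the opening and the grip force at its end, in the units of the state.
- env.get_obs(): the state, without advancing time (a new reading comes with each control period).
- imaging.read_camera(name): name is "scene" or "top" or "wrist"; returns the picture (400x640x3 uint8, red, green, blue); there is no depth.
- imaging.get_calibration(name): a dict with "camera_matrix" (3x3 intrinsics, pixels), "k1" (the pictures are not rectified: a ray, as slopes to the right and down, at radius r is drawn at 1 + k1 r^2 times it, then the intrinsics apply), "position" and "attitude" of the camera in the world. Camera axes: x right, y up, looking along -z (the intrinsics and any distortion apply to the point x, -y, -z); pixel columns grow to the right and rows downward; lengths in m; the calibration is good to about 2 mm. A picture is of the moment at which its call begins: read the wrist's pose just before it. get_calibration takes no time and is no camera call; for the wrist camera it gives the pose at the moment of the call.
- env.sign_off(): hands the job in; it is judged then, once.
The state is a dict: "time_s": time; "qpos": joint angles; "joint_velocities": joint speeds; "effort": joint torques, N m; "tool_pos": TCP position; "tool_rot": TCP orientation; "force": force on the tool from outside, world axes, zero at the start; "wrist_torque": the same for the moment, N m; "grip_width": finger opening in m; "grasp_force": force on a finger pad.
Only numpy, scipy, OpenCV 4.12 (cv2) and the standard library are available. Lean on these libraries where they do the work, as an engineer would, in place of code of your own. Each camera call takes 0.05 s, during which the arm holds its last target. There are 200 camera calls.

## Working session

There is one attempt and no reset: what is moved stays moved. The work goes in short steps, Python scripts to look and compute and a shell command to move; the robot and the scene stay as the last step left them, time stands still between calls to the robot, and variables do not carry over. Pictures are saved under pics/ and viewed, at most 14 in all, crops included, and the job is handed in when it is done.

```bash
ls; mkdir -p pics; python3 - <<'E'
from cell import env, imaging
import cv2
o=env.get_obs();print(o)
for n in("scene","top"):
    cv2.imwrite(f"pics/{n}0.png",imaging.read_camera(n)[:,:,::-1]);c=imaging.get_calibration(n);print(n,c)
print(imaging.get_calibration("wrist"))
E
```

```text
pics
{'time_s': 0.0, 'qpos': array([-75.10817198,  18.44092012,  -4.01579019,  83.17694581,
         1.29525467,  78.54222706,  -3.26069814]), 'joint_velocities': array([ 0.04444106,  0.04034586, -0.04665995, -0.07860203,  0.05607432,
       -0.02346035, -0.02519355]), 'effort': array([ 3.17886761e-04, -4.91275370e+01, -4.03599562e-01, -3.12531137e+01,
       -6.39740028e-02,  4.36791277e-02,  1.74904685e-04]), 'tool_pos': array([0.15808843, 0.62992208, 0.24042255]), 'tool_rot': array([-1.79885172e+02,  6.09449168e-03,  1.65917571e+02]), 'force': array([-0.30790395, -0.05141732, -0.20286973]), 'wrist_torque': array([-0.04902317,  0.01012326,  0.00344965]), 'grasp_force': 0.0, 'grip_width': 0.08731879851571997}
scene {'camera_matrix': array([[403.33832929,   0.        , 323.38069772],
       [  0.        , 403.33832929, 198.48716272],
       [  0.        ,   0.        ,   1.        ]]), 'k1': -0.0758846204108159, 'position': array([-0.09695101, -0.78891213,  0.83172066]), 'attitude': array([ 56.07100247,   0.51946948, -38.21417527])}
top {'camera_matrix': array([[508.6578532 ,   0.        , 315.25611665],
       [  0.        , 508.6578532 , 200.90311204],
       [  0.        ,   0.        ,   1.        ]]), 'k1': -0.029874455227717308, 'position': array([0.36862995, 0.03782749, 1.52528063]), 'attitude': array([  7.31675851,   0.15644732, -88.70176158])}
{'camera_matrix': array([[286.80448206,   0.        , 316.68960092],
       [  0.        , 286.80448206, 200.22563034],
       [  0.        ,   0.        ,   1.        ]]), 'k1': -0.0402069311145155, 'position': array([0.0842377 , 0.64809307, 0.3840925 ]), 'attitude': array([-16.24515782,   0.12924744,  75.96784238])}
```

View pics/top0.png

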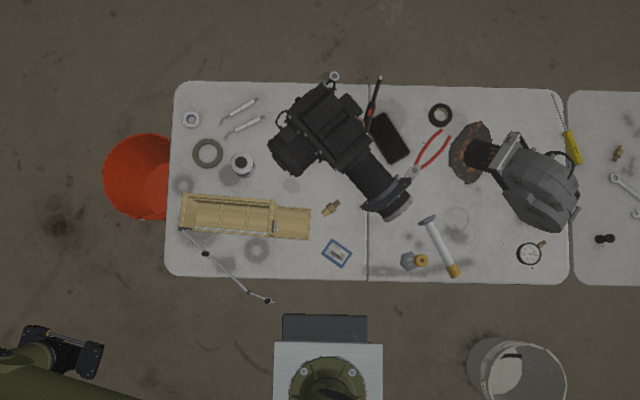

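View pics/scene0.png

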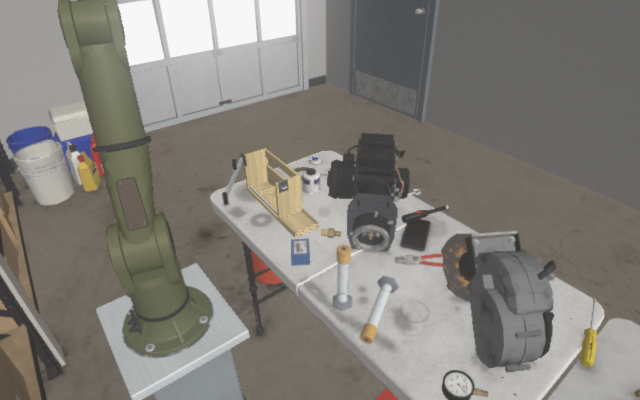

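The top view shows the carrier at pixels (180–310, 195–237) with the bar ajar towards (268,300). The carton is at (336,252). One cylinder stands with its foot at (408,261), and the fallen one runs from foot (427,220) to cap (453,270). I'll enlarge the relevant areas.

```bash
cat > h.py <<'E'
import numpy as np, cv2
from scipy.spatial.transform import Rotation as R
from cell import env, imaging
def cal(n):
    c=imaging.get_calibration(n); return c
def ray(c,u,v):
    K=c["camera_matrix"]; d=np.array([(u-K[0,2])/K[0,0],(v-K[1,2])/K[1,1]]); s=d.copy()
    for _ in range(10): s=d/(1+c["k1"]*(s@s))
    return R.from_euler("xyz",c["attitude"],degrees=True).apply([s[0],-s[1],-1])
def p2w(c,u,v,z):
    r=ray(c,u,v); p=np.array(c["position"]); return p+r*(z-p[2])/r[2]
def w2p(c,P):
    q=R.from_euler("xyz",c["attitude"],degrees=True).inv().apply(np.array(P)-c["position"])
    s=np.array([q[0],-q[1]])/-q[2]; s=s*(1+c["k1"]*(s@s)); K=c["camera_matrix"]
    return s*K[0,0]+K[:2,2]
def rel(P,yaw=None):
    """shift in tool axes from the measured pose to world point P; turn (rad) to yaw (deg)"""
    o=env.get_obs(); M=R.from_euler("xyz",o["tool_rot"],degrees=True)
    d=M.inv().apply(np.array(P)-o["tool_pos"]); s="x %.4f y %.4f z %.4f"%tuple(d)
    if yaw is not None:
        s+=" turn(rad, tool z down: -dyaw) "+str([round(float(np.radians(-((yaw-o["tool_rot"][2]+a+180)%360-180))),3) for a in(0,180)])
    return s
def snap(n,f,box=None,k=1):
    c=cal(n); im=imaging.read_camera(n)[:,:,::-1]
    if box: im=im[box[1]:box[3],box[0]:box[2]]
    cv2.imwrite("pics/"+f,cv2.resize(im,None,fx=k,fy=k,interpolation=cv2.INTER_CUBIC)); return c
E
python3 - <<'E'
import cv2,numpy as np
a=cv2.imread("pics/top0.png")
A=cv2.resize(a[180:310,170:360],None,fx=4,fy=4,interpolation=cv2.INTER_CUBIC)
cv2.imwrite("pics/c1.png",A)
B=cv2.resize(a[195:295,380:480],None,fx=5,fy=5,interpolation=cv2.INTER_CUBIC)
cv2.imwrite("pics/c2.png",B)
from h import *
c=cal("top")
for n,u,v,z in(("carrier BL",180,195,.155),("carrierFL",180,235,0.025),("tray BR",310,207,.023),("tray FR",308,239,.023),("carton",336,252,.04),("foot_a",408,261,.01),("cap a",421,261,.19),("foot c",427,220,.026),("cap c",453,270,.017)): print(n,p2w(c,u,v,z).round(3))
E
```

```text
carrier BL [0.552 0.415 0.155]
carrierFL [0.451 0.444 0.025]
tray BR [0.543 0.062 0.023]
tray FR [0.448 0.065 0.023]
carton [ 0.411 -0.017  0.04 ]
foot_a [ 0.39  -0.232  0.01 ]
cap a [ 0.388 -0.234  0.19 ]
foot c [ 0.511 -0.286  0.026]
cap c [ 0.366 -0.364  0.017]
```

View pics/c1.png

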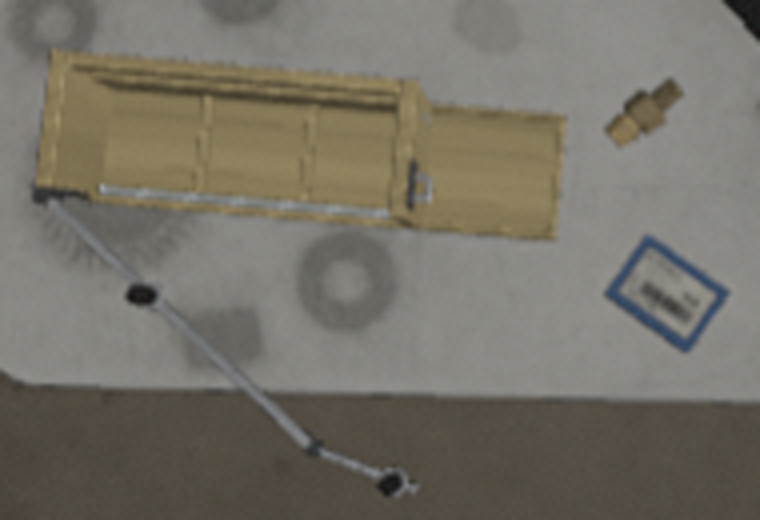

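View pics/c2.png

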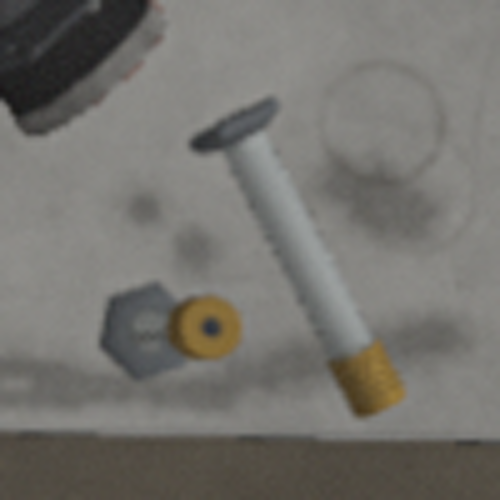

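Crop c1 puts the carrier corners at (52,50), (565,117) and (555,238), the hinge at (45,193), the bar knob at (140,294), the hasp hinge at (313,445) and the hasp knob at (390,483). Crop c2 puts the standing foot at (150,330) with its cap at (205,328), and the fallen cylinder's foot at (235,125) with its cap end at (375,410). Only one standing cylinder is present. Next I fit the poses.

```bash
python3 - <<'E'
from h import *
from scipy.optimize import least_squares
c=cal("top")
f=lambda u,v:(170+u/4,180+v/4); g=lambda u,v:(380+u/5,195+v/5)
pts=[((52,50),(46,126,155)),((565,117),(46,-226,23)),((555,238),(-48,-226,23)),((418,82),(46,-126,155)),((45,193),(-50,126,155))]
def W(p,P):
    x,y,a=p; return [x+np.cos(a)*P[0]/1e3-np.sin(a)*P[1]/1e3,y+np.sin(a)*P[0]/1e3+np.cos(a)*P[1]/1e3,P[2]/1e3]
r=least_squares(lambda p:np.concatenate([w2p(c,W(p,P))-f(*q) for q,P in pts]),[.5,.3,0])
print("carrier",r.x.round(4),np.degrees(r.x[2]).round(1),r.fun.reshape(-1,2).round(1).tolist())
for n,P in(("b1",(0,78,15)),("b2",(0,0,15)),("b3",(0,-78,15)),("tray",(0,-173.5,15))):print(n,np.round(W(r.x,P),4))
for n,(u,v),z in(("hinge",(45,193),.155),("bknob",(140,294),.194),("hhinge",(313,445),.152),("hknob",(390,483),.194),("carton",(667,293),.04),("c1",(648,237),.04),("c2",(728,292),.04),("c3",(688,351),.04),("c4",(606,295),.04),("union",(643,112),.015)):print(n,p2w(c,*f(u,v),z).round(4))
for n,(u,v),z in(("foot",(150,330),.01),("cap",(205,328),.19),("cfoot",(235,125),.026),("ccap",(375,410),.017)):print(n,p2w(c,*g(u,v),z).round(4))
print("tube end",p2w(c,390,218,.13).round(3),p2w(c,412,205,.13).round(3))
P=p2w(c,*g(205,328),.19); print(rel([P[0],P[1],.3],60))
E
```

```text
carrier [ 0.5051  0.2834 -0.0568] -3.3 [[0.1, 0.5], [0.8, -0.7], [0.8, 0.6], [0.5, -0.3], [-2.1, -0.2]]
b1 [0.5095 0.3613 0.015 ]
b2 [0.5051 0.2834 0.015 ]
b3 [0.5007 0.2055 0.015 ]
tray [0.4953 0.1102 0.015 ]
hinge [0.4618 0.4063 0.155 ]
bknob [0.3946 0.3299 0.194 ]
hhinge [0.2981 0.2187 0.152 ]
hknob [0.2772 0.1625 0.194 ]
carton [ 0.4072 -0.0197  0.04  ]
c1 [ 0.4476 -0.0052  0.04  ]
c2 [ 0.409 -0.064  0.04 ]
c3 [ 0.3658 -0.0357  0.04  ]
c4 [0.4048 0.0246 0.04  ]
union [ 5.421e-01 -4.000e-04  1.500e-02]
foot [ 0.3899 -0.2382  0.01  ]
cap [ 0.389  -0.2342  0.19  ]
cfoot [ 0.5114 -0.2857  0.026 ]
ccap [ 0.3458 -0.3695  0.017 ]
tube end [ 0.505 -0.161  0.13 ] [ 0.542 -0.222  0.13 ]
x -0.4343 y -0.7821 z -0.0580 turn(rad, tool z down: -dyaw) [1.849, -1.293]
```

```bash
python3 -m crank '[{"x":-0.05,"y":-0.03,"z":-0.03},{"x":-0.1,"y":-0.07,"z":-0.06},{"x":-0.15,"y":-0.1,"z":-0.06},{"x":-0.2,"y":-0.135,"z":-0.06},{"x":-0.25,"y":-0.17,"z":-0.06},{"x":-0.3,"y":-0.2,"z":-0.06},{"x":-0.35,"y":-0.235,"z":-0.06},{"x":-0.4,"y":-0.27,"z":-0.06},{"x":-0.424,"y":-0.286,"z":-0.06},{"x":-0.424,"y":-0.286,"z":-0.06}]' && python3 -m crank '[{"x":0,"y":-0.04,"turn":0.17},{"x":0,"y":-0.09,"turn":0.34},{"x":0,"y":-0.14,"turn":0.51},{"x":0,"y":-0.19,"turn":0.68},{"x":0,"y":-0.24,"turn":0.85},{"x":0,"y":-0.29,"turn":1.02},{"x":0,"y":-0.34,"turn":1.19},{"x":-0.01,"y":-0.39,"turn":1.36},{"x":-0.01,"y":-0.44,"turn":1.53},{"x":-0.01,"y":-0.48,"turn":1.7},{"x":-0.01,"y":-0.496,"turn":1.85},{"x":-0.01,"y":-0.496,"turn":1.85}]' && python3 - <<'E'
from h import *
print(env.get_obs()["tool_pos"].round(4),rel([.389,-.235,.3],60))
snap("wrist","w1.png")
c=cal("wrist");print(w2p(c,[.389,-.236,.19]),w2p(c,[.389,-.236,.01]),c["position"],c["attitude"])
E
```

```text
invalid input
```

```bash
python3 -m crank '[{"x":-0.05,"y":-0.03,"z":-0.03,"turn":0},{"x":-0.1,"y":-0.07,"z":-0.06,"turn":0},{"x":-0.15,"y":-0.1,"z":-0.06,"turn":0},{"x":-0.2,"y":-0.135,"z":-0.06,"turn":0},{"x":-0.25,"y":-0.17,"z":-0.06,"turn":0},{"x":-0.3,"y":-0.2,"z":-0.06,"turn":0},{"x":-0.35,"y":-0.235,"z":-0.06,"turn":0},{"x":-0.4,"y":-0.27,"z":-0.06,"turn":0},{"x":-0.424,"y":-0.286,"z":-0.06,"turn":0},{"x":-0.424,"y":-0.286,"z":-0.06,"turn":0}]' && python3 -m crank '[{"x":0,"y":-0.04,"z":0,"turn":0.17},{"x":0,"y":-0.09,"z":0,"turn":0.34},{"x":0,"y":-0.14,"z":0,"turn":0.51},{"x":0,"y":-0.19,"z":0,"turn":0.68},{"x":0,"y":-0.24,"z":0,"turn":0.85},{"x":0,"y":-0.29,"z":0,"turn":1.02},{"x":0,"y":-0.34,"z":0,"turn":1.19},{"x":-0.01,"y":-0.39,"z":0,"turn":1.36},{"x":-0.01,"y":-0.44,"z":0,"turn":1.53},{"x":-0.01,"y":-0.48,"z":0,"turn":1.7},{"x":-0.01,"y":-0.496,"z":0,"turn":1.85},{"x":-0.01,"y":-0.496,"z":0,"turn":1.85}]' && python3 - <<'E'
from h import *
print(env.get_obs()["tool_pos"].round(4),rel([.389,-.235,.3],60))
snap("wrist","w1.png")
c=cal("wrist");print(w2p(c,[.389,-.236,.19]),w2p(c,[.389,-.236,.01]),c["position"],c["attitude"])
E
```

```text
time_s: 1.35
tool_pos: [0.5014, 0.2469, 0.3011]
tool_rot: [-179.9, 0.0, 165.6]
force: [0.9, 1.5, 1.0]
grip_width: 0.0873
grasp_force: 0.0
time_s: 2.85
tool_pos: [0.3888, -0.2334, 0.3015]
tool_rot: [-180.0, -0.0, 60.0]
force: [-0.4, -0.5, 0.4]
grip_width: 0.0871
grasp_force: 0.0
[ 0.3888 -0.2334  0.3015] x -0.0013 y 0.0010 z 0.0015 turn(rad, tool z down: -dyaw) [-0.001, 3.141]
[317.46860621 205.64970594] [317.20118649 170.72862379] [ 0.42795447 -0.16670026  0.4450066 ] [-1.62307846e+01  1.89676722e-02 -2.98029871e+01]
```

View pics/w1.png

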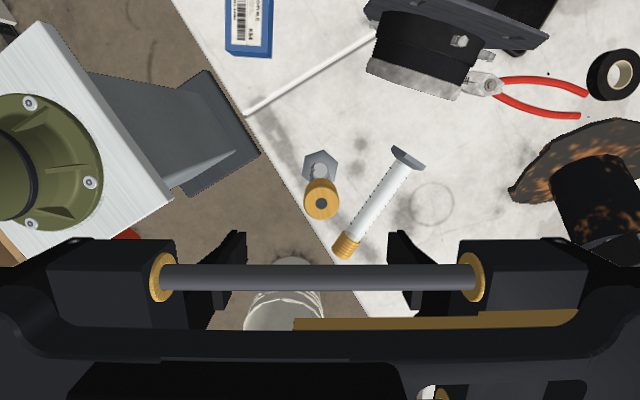

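The cap centre is at (321,202), against a prediction of (317.5,205.6), which means +3 mm in x and +4 mm in y. The carton is at (250,22). I'll descend and grip the cap.

```bash
python3 -m crank '[{"x":0.002,"y":0.004,"z":0.03,"turn":0},{"x":0.002,"y":0.004,"z":0.06,"turn":0},{"x":0.002,"y":0.004,"z":0.09,"turn":0},{"x":0.002,"y":0.004,"z":0.115,"turn":0},{"x":0.002,"y":0.004,"z":0.128,"turn":0},{"x":0.002,"y":0.004,"z":0.128,"turn":0}]' && python3 -m crank '[{"x":0,"y":0,"z":0,"turn":0},{"x":0,"y":0,"z":0,"turn":0},{"x":0,"y":0,"z":0,"turn":0},{"x":0,"y":0,"z":0,"turn":0},{"x":0,"y":0,"z":0,"turn":0},{"x":0,"y":0,"z":0,"turn":0},{"x":0,"y":0,"z":0,"turn":0}]' 0 25 && python3 -m crank '[{"x":0,"y":0,"z":-0.01,"turn":0},{"x":0,"y":0,"z":-0.03,"turn":0},{"x":0,"y":0,"z":-0.05,"turn":0},{"x":0,"y":0,"z":-0.07,"turn":0},{"x":0,"y":0,"z":-0.07,"turn":0}]'
python3 - <<'E'
from h import *
print(rel([.430,-.02,.245],86.7),rel([.40,.12,.245],86.7),rel([.400,.20,.235],86.7),rel([.501,.205,.235],86.7))
E
```

```text
time_s: 3.65
tool_pos: [0.3934, -0.2327, 0.173]
tool_rot: [-179.9, 0.0, 60.1]
force: [0.9, -0.8, 0.6]
grip_width: 0.0872
grasp_force: 0.0
time_s: 4.53
tool_pos: [0.3933, -0.2339, 0.1735]
tool_rot: [-180.0, -0.0, 59.9]
force: [0.1, 0.5, 0.7]
grip_width: 0.0333
grasp_force: 25.0
time_s: 5.15
tool_pos: [0.3942, -0.2343, 0.245]
tool_rot: [179.8, -0.1, 59.9]
force: [-0.7, 0.7, -2.9]
grip_width: 0.0334
grasp_force: 25.0
x 0.2034 y -0.0765 z 0.0000 turn(rad, tool z down: -dyaw) [-0.467, 2.674] x 0.3095 y -0.1726 z -0.0002 turn(rad, tool z down: -dyaw) [-0.467, 2.674] x 0.3787 y -0.2127 z 0.0098 turn(rad, tool z down: -dyaw) [-0.467, 2.674] x 0.4337 y -0.1278 z 0.0101 turn(rad, tool z down: -dyaw) [-0.467, 2.674]
```

```bash
python3 -m crank '[{"x":0.03,"y":-0.01,"z":0,"turn":-0.04},{"x":0.07,"y":-0.025,"z":0,"turn":-0.08},{"x":0.115,"y":-0.043,"z":0,"turn":-0.13},{"x":0.16,"y":-0.06,"z":0,"turn":-0.18},{"x":0.203,"y":-0.077,"z":0,"turn":-0.23},{"x":0.24,"y":-0.11,"z":0,"turn":-0.28},{"x":0.275,"y":-0.142,"z":0,"turn":-0.33},{"x":0.31,"y":-0.173,"z":0,"turn":-0.38},{"x":0.345,"y":-0.193,"z":0,"turn":-0.43},{"x":0.37,"y":-0.207,"z":0.005,"turn":-0.467},{"x":0.379,"y":-0.213,"z":0.01,"turn":-0.467},{"x":0.379,"y":-0.213,"z":0.01,"turn":-0.467}]'
python3 - <<'E'
from h import *
print(rel([.505,.2834,.235],86.7),rel([.5007,.2055,.235],86.7))
c=snap("scene","s1.png",(190,120,390,270),4)
E
```

```text
time_s: 6.65
tool_pos: [0.3986, 0.2, 0.2324]
tool_rot: [-179.9, 0.1, 86.6]
force: [-0.6, -0.5, -2.2]
grip_width: 0.0337
grasp_force: 25.0
x 0.0895 y 0.1013 z -0.0030 turn(rad, tool z down: -dyaw) [-0.001, 3.141] x 0.0114 y 0.1016 z -0.0028 turn(rad, tool z down: -dyaw) [-0.001, 3.141]
```

View pics/s1.png

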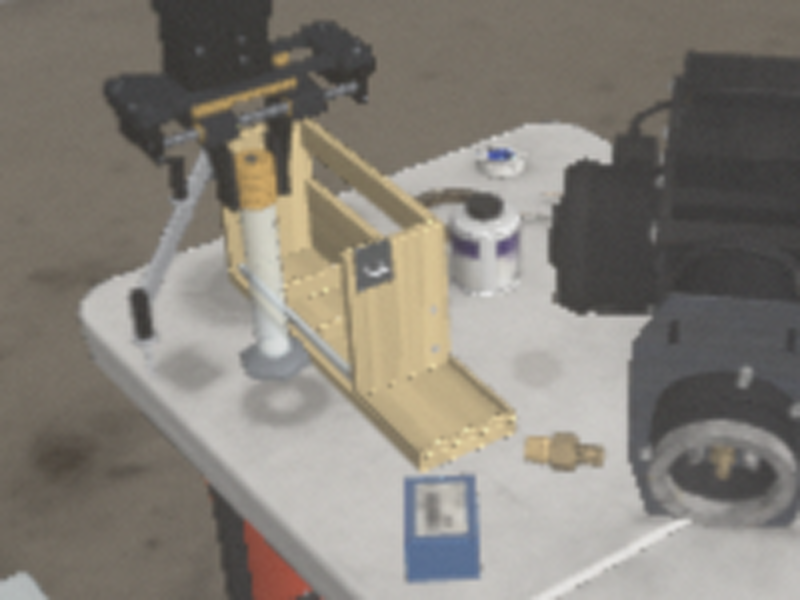

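The cylinder hangs upright before the front of bay 3 (foot at crop (275,355)), and the bar is clear of it. I'll take it on into bay 2.

```bash
python3 -m crank '[{"x":0.02,"y":0.022,"z":0,"turn":0},{"x":0.05,"y":0.056,"z":0,"turn":0},{"x":0.075,"y":0.085,"z":0,"turn":0},{"x":0.0895,"y":0.101,"z":0,"turn":0},{"x":0.0895,"y":0.101,"z":0,"turn":0},{"x":0.0895,"y":0.101,"z":0.02,"turn":0},{"x":0.0895,"y":0.101,"z":0.034,"turn":0},{"x":0.0895,"y":0.101,"z":0.042,"turn":0},{"x":0.0895,"y":0.101,"z":0.043,"turn":0},{"x":0.0895,"y":0.101,"z":0.043,"turn":0}]' && python3 - <<'E'
from h import *
c=snap("wrist","w2.png",(200,0,440,250),2.4)
print(w2p(c,[.505,.2834,.015]),w2p(c,[.505,.2834,.205]))
E
```

```text
time_s: 7.95
tool_pos: [0.5052, 0.2843, 0.1911]
tool_rot: [180.0, -0.0, 86.7]
force: [0.5, 1.0, -1.7]
grip_width: 0.0332
grasp_force: 25.0
[315.90802417 186.57564972] [315.15967628 273.69276968]
```

View pics/w2.png

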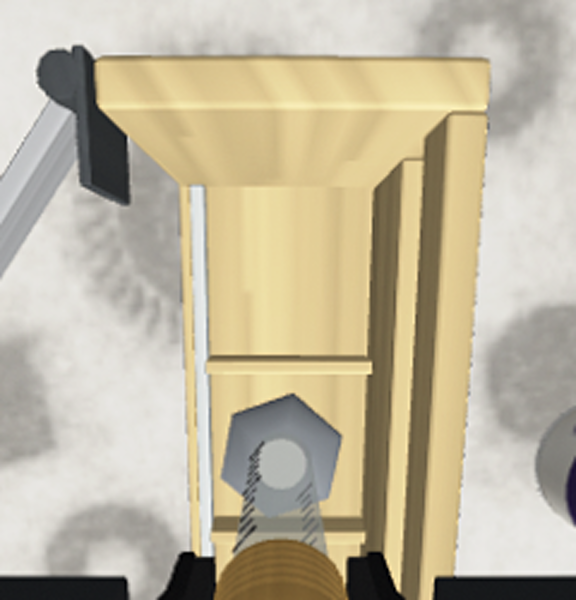

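The foot is centred between the dividers (crop v 393–515 inside 365–525) and between lip and back, with the bar clear. I'll lower, release and rise.

```bash
python3 -m crank '[{"x":0,"y":0.001,"z":0.001,"turn":0},{"x":0,"y":0.001,"z":0.002,"turn":0},{"x":0,"y":0.001,"z":0.002,"turn":0}]' && python3 -m crank '[{"x":0,"y":0,"z":0,"turn":0},{"x":0,"y":0,"z":0,"turn":0},{"x":0,"y":0,"z":0,"turn":0},{"x":0,"y":0,"z":0,"turn":0}]' 0.06 && python3 -m crank '[{"x":0,"y":0,"z":-0.02,"turn":0},{"x":0,"y":0,"z":-0.06,"turn":0},{"x":0,"y":0,"z":-0.12,"turn":0},{"x":0,"y":0,"z":-0.13,"turn":0},{"x":0,"y":0,"z":-0.13,"turn":0}]' 0.087 && python3 - <<'E'
from h import *
print(rel([.43,-.1,.32],60),rel([.40,-.33,.32],28))
c=snap("top","t2.png",(170,170,490,310),2.5)
E
```

```text
time_s: 8.38
tool_pos: [0.506, 0.2843, 0.1886]
tool_rot: [180.0, -0.0, 86.7]
force: [-0.6, -0.3, -2.2]
grip_width: 0.0332
grasp_force: 25.0
time_s: 8.88
tool_pos: [0.5061, 0.2843, 0.1888]
tool_rot: [180.0, -0.0, 86.7]
force: [-0.5, -0.8, -0.2]
grip_width: 0.0586
grasp_force: 0.0
time_s: 9.5
tool_pos: [0.5062, 0.2844, 0.3191]
tool_rot: [179.9, -0.1, 86.7]
force: [-0.0, -0.8, 0.4]
grip_width: 0.0864
grasp_force: 0.0
x -0.3881 y -0.0538 z -0.0013 turn(rad, tool z down: -dyaw) [0.466, -2.676] x -0.6195 y -0.0704 z -0.0016 turn(rad, tool z down: -dyaw) [1.024, -2.117]
```

View pics/t2.png

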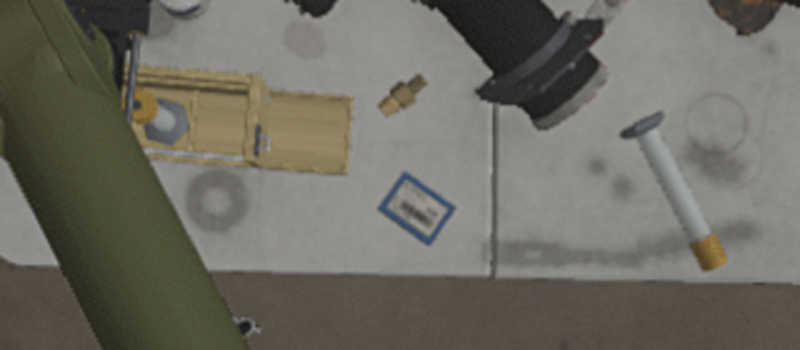

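Cylinder one stands in bay 2 at crop (165,118); the carton is at (417,208) unmoved. The fallen cylinder runs from foot (642,125) to cap (710,253). Next I move above its cap.

```bash
python3 -m crank '[{"x":-0.03,"y":-0.005,"z":0,"turn":0.05},{"x":-0.08,"y":-0.01,"z":0,"turn":0.15},{"x":-0.135,"y":-0.02,"z":0,"turn":0.25},{"x":-0.19,"y":-0.03,"z":0,"turn":0.35},{"x":-0.245,"y":-0.04,"z":0,"turn":0.45},{"x":-0.3,"y":-0.05,"z":0,"turn":0.55},{"x":-0.355,"y":-0.06,"z":0,"turn":0.65},{"x":-0.41,"y":-0.07,"z":0,"turn":0.75},{"x":-0.465,"y":-0.08,"z":0,"turn":0.85},{"x":-0.52,"y":-0.09,"z":0,"turn":0.95},{"x":-0.575,"y":-0.1,"z":0,"turn":1.03},{"x":-0.62,"y":-0.105,"z":0,"turn":1.03}]' && python3 -m crank '[{"x":0,"y":0,"z":0.05,"turn":0},{"x":0,"y":0,"z":0.1,"turn":0},{"x":0,"y":0,"z":0.14,"turn":0},{"x":0,"y":0,"z":0.14,"turn":0},{"x":0,"y":0,"z":0.14,"turn":0}]' && python3 - <<'E'
from h import *
print(rel([.362,-.361,.022],27.5))
c=snap("wrist","w3.png",(160,40,500,270),2.3)
print([w2p(c,[.362,-.361,.017]), w2p(c,[.511,-.286,.026])])
E
```

```text
time_s: 11.05
tool_pos: [0.3633, -0.3302, 0.3167]
tool_rot: [-179.9, 0.1, 27.5]
force: [0.9, -0.0, 0.3]
grip_width: 0.0869
grasp_force: 0.0
time_s: 11.68
tool_pos: [0.3655, -0.3288, 0.1792]
tool_rot: [180.0, 0.0, 27.7]
force: [0.0, -0.4, -0.1]
grip_width: 0.087
grasp_force: 0.0
x -0.0180 y 0.0268 z 0.1572 turn(rad, tool z down: -dyaw) [0.003, -3.139]
[array([339.65297574, 205.09230733]), array([347.17971463,  37.62494003])]
```

View pics/w3.png

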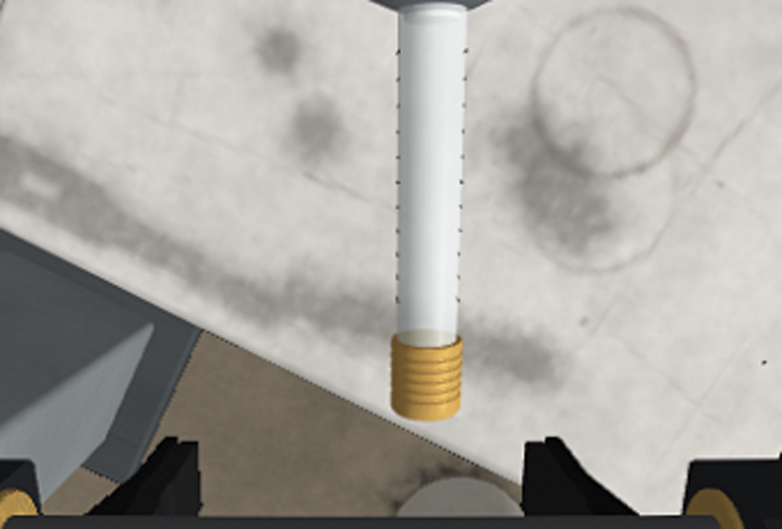

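The cap centre is at crop (426,377), i.e. full image (345,204): +6 mm in y and +1 mm in x. The axis lies along the tool's x. I'll descend, pinch lightly, then lift along an arc so the cylinder pivots upright on its foot, kept away from the burner.

```bash
python3 -m crank '[{"x":-0.01,"y":0.02,"z":0.03,"turn":0},{"x":-0.017,"y":0.033,"z":0.06,"turn":0},{"x":-0.017,"y":0.033,"z":0.1,"turn":0},{"x":-0.017,"y":0.033,"z":0.135,"turn":0},{"x":-0.017,"y":0.033,"z":0.15,"turn":0},{"x":-0.017,"y":0.033,"z":0.156,"turn":0},{"x":-0.017,"y":0.033,"z":0.156,"turn":0}]' 0.08 && python3 -m crank '[{"x":0,"y":0,"z":0,"turn":0},{"x":0,"y":0,"z":0,"turn":0},{"x":0,"y":0,"z":0,"turn":0},{"x":0,"y":0,"z":0,"turn":0},{"x":0,"y":0,"z":0,"turn":0},{"x":0,"y":0,"z":0,"turn":0},{"x":0,"y":0,"z":0,"turn":0}]' 0 8 && python3 -m crank '[{"x":0.003,"y":0,"z":-0.015,"turn":0},{"x":0.008,"y":0,"z":-0.033,"turn":0},{"x":0.014,"y":0,"z":-0.053,"turn":0},{"x":0.025,"y":0,"z":-0.073,"turn":0},{"x":0.037,"y":0,"z":-0.092,"turn":0},{"x":0.053,"y":0,"z":-0.109,"turn":0},{"x":0.068,"y":0,"z":-0.123,"turn":0},{"x":0.078,"y":0,"z":-0.134,"turn":0},{"x":0.085,"y":0,"z":-0.145,"turn":0},{"x":0.09,"y":0,"z":-0.155,"turn":0},{"x":0.09,"y":0,"z":-0.155,"turn":0}]' && python3 - <<'E'
from h import *
c=snap("scene","s2.png",(300,150,460,300),3.5)
E
```

```text
time_s: 12.6
tool_pos: [0.3664, -0.3663, 0.0236]
tool_rot: [179.9, -0.1, 27.7]
force: [0.3, 0.0, 1.1]
grip_width: 0.0802
grasp_force: 0.0
time_s: 13.48
tool_pos: [0.3654, -0.3656, 0.0225]
tool_rot: [-180.0, 0.0, 27.7]
force: [0.5, 0.2, 1.9]
grip_width: 0.0338
grasp_force: 8.0
time_s: 14.85
tool_pos: [0.4457, -0.3242, 0.1782]
tool_rot: [179.9, -0.0, 27.7]
force: [-1.0, -1.0, -1.1]
grip_width: 0.0339
grasp_force: 8.0
```

View pics/s2.png

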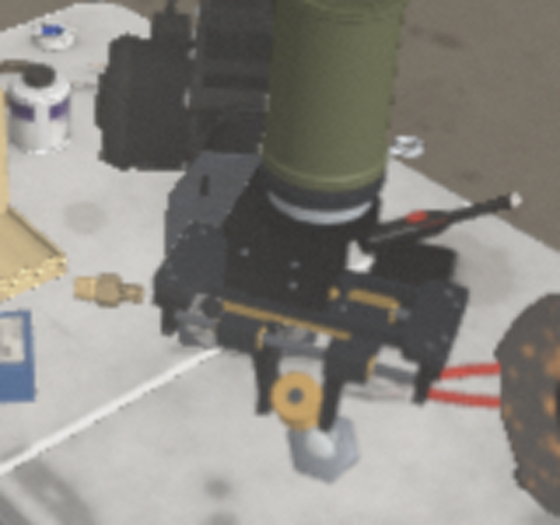

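The cylinder hangs tilted, with its cap at crop (296,398) almost over its foot at (323,447). I'll work out the tilt.

```bash
python3 - <<'E'
from h import *
c=cal("scene"); T=env.get_obs()["tool_pos"]; a=np.radians(27.7)
print("obs",300+323/3.5,150+447/3.5,"cap end obs",300+296/3.5,150+398/3.5)
for th in range(20,95,10):
    t=np.radians(th); d=np.array([np.cos(t)*np.cos(a),np.cos(t)*np.sin(a),-np.sin(t)])
    print(th,w2p(c,T+.167*d).round(1),w2p(c,T-.018*d).round(1),(T+.172*d).round(3))
E
```

```text
obs 392.2857142857143 277.7142857142857 cap end obs 384.57142857142856 263.7142857142857
20 [400.  241.6] [382.8 265.2] [ 0.588 -0.249  0.119]
30 [397.8 251.7] [383.  263.9] [ 0.577 -0.255  0.092]
40 [395.3 262. ] [383.3 262.6] [ 0.562 -0.263  0.067]
50 [392.6 272.3] [383.7 261.3] [ 0.543 -0.273  0.046]
60 [389.5 282.4] [384.1 260. ] [ 0.521 -0.284  0.029]
70 [386.3 292.2] [384.5 258.8] [ 0.497 -0.297  0.016]
80 [383.  301.5] [384.9 257.8] [ 0.471 -0.31   0.008]
90 [379.6 310. ] [385.3 256.8] [ 0.445 -0.324  0.006]
```

The tilt is about 55°, with the foot about 2 cm off the table: pad friction is holding it. I'll slacken the grip so it swings upright, and track the foot in the scene image by colour.

```bash
cat >> h.py <<'E'
def foot(box=(355,262,415,325)):
    im=imaging.read_camera("scene").astype(int)[box[1]:box[3],box[0]:box[2]]
    r,g,b=im[...,0],im[...,1],im[...,2]
    m=((b-r>8)&(g>70)&(g<175)).astype(np.uint8)
    n,_,st,ce=cv2.connectedComponentsWithStats(m)
    return [(int(s[4]),(x+box[:2]).round(1).tolist()) for s,x in zip(st[1:],ce[1:]) if s[4]>25]
E
python3 -c "
from h import *
print(foot())"
python3 -m crank '[{"x":0,"y":0,"z":0,"turn":0},{"x":0,"y":0,"z":0,"turn":0},{"x":0,"y":0,"z":0,"turn":0},{"x":0,"y":0,"z":0,"turn":0}]' - 4
python3 -c "
from h import *
print(foot())"
```

```text
[(62, [397.2, 278.1])]
time_s: 15.45
tool_pos: [0.4451, -0.324, 0.1776]
tool_rot: [-180.0, -0.0, 27.7]
force: [0.9, 0.7, -0.6]
grip_width: 0.0339
grasp_force: 4.0
[(69, [392.1, 293.3])]
```

```bash
python3 -m crank '[{"x":0,"y":0,"z":-0.004,"turn":0},{"x":0,"y":0,"z":-0.008,"turn":0},{"x":0,"y":0,"z":-0.008,"turn":0},{"x":0,"y":0,"z":-0.008,"turn":0}]' - 4
python3 -c "
from h import *
print(foot())"
python3 -m crank '[{"x":0,"y":0,"z":0,"turn":0},{"x":0,"y":0,"z":0,"turn":0},{"x":0,"y":0,"z":0,"turn":0},{"x":0,"y":0,"z":0,"turn":0}]' - 3
python3 - <<'E'
from h import *
print(foot()); snap("scene","s3.png",(300,180,440,320),3.5); print(env.get_obs()["tool_pos"])
E
```

```text
time_s: 16.0
tool_pos: [0.4452, -0.3239, 0.1855]
tool_rot: [-180.0, -0.0, 27.7]
force: [-0.7, -0.1, -2.2]
grip_width: 0.034
grasp_force: 4.0
[(61, [386.9, 307.4])]
time_s: 16.55
tool_pos: [0.4452, -0.3239, 0.1855]
tool_rot: [-180.0, -0.0, 27.7]
force: [0.7, 0.0, -2.4]
grip_width: 0.0339
grasp_force: 3.0
[(61, [386.4, 307.7])]
[ 0.44521862 -0.32393118  0.18553834]
```

View pics/s3.png

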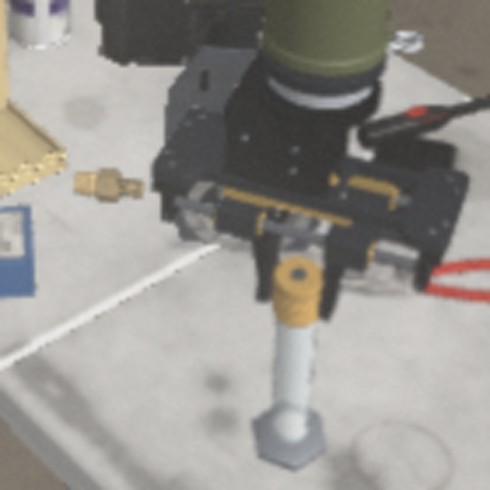

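It now hangs almost upright (cap at crop (298,290), foot at (289,437)). I'll set it on the table, let the foot level, release and regrip firmly.

```bash
python3 -m crank '[{"x":0,"y":0,"z":0.005,"turn":0},{"x":0,"y":0,"z":0.009,"turn":0},{"x":0,"y":0,"z":0.012,"turn":0},{"x":0,"y":0,"z":0.014,"turn":0},{"x":0,"y":0,"z":0.016,"turn":0},{"x":0,"y":0,"z":0.016,"turn":0}]'
python3 -c "
from h import *
print(foot())"
python3 -m crank '[{"x":0,"y":0,"z":0,"turn":0},{"x":0,"y":0,"z":0,"turn":0},{"x":0,"y":0,"z":0,"turn":0},{"x":0,"y":0,"z":0,"turn":0},{"x":0,"y":0,"z":0,"turn":0}]' 0.05
python3 -c "
from h import *
print(foot())"
```

```text
time_s: 17.4
tool_pos: [0.4452, -0.324, 0.1694]
tool_rot: [-180.0, 0.0, 27.7]
force: [0.4, 0.4, 3.8]
grip_width: 0.0341
grasp_force: 3.0
[(74, [386.2, 307.7])]
time_s: 18.08
tool_pos: [0.4452, -0.3239, 0.1695]
tool_rot: [-180.0, -0.0, 27.7]
force: [1.0, 0.0, 0.5]
grip_width: 0.0505
grasp_force: 0.0
[(63, [387.0, 308.0])]
```

```bash
python3 - <<'E'
from h import *
c=cal("scene"); T=env.get_obs()["tool_pos"]
print(p2w(c,383,305,.008).round(3), w2p(c,[T[0],T[1],.008]), w2p(c,[T[0],T[1],.19]))
im=imaging.read_camera("scene").astype(int)
r,g,b=im[...,0],im[...,1],im[...,2]
m=(r-b>60)&(r>120); m[:,:360]=0;m[:,405:]=0;m[:250]=0;m[300:]=0
v,u=np.nonzero(m); print(len(u),u.mean(),v.mean(),u.min(),u.max(),v.min(),v.max(), "cap centre pred",w2p(c,[T[0],T[1],.172]))
cv2.imwrite("pics/s4.png",cv2.resize(im[220:330,340:430,::-1].astype(np.uint8),None,fx=5,fy=5,interpolation=cv2.INTER_CUBIC))
E
```

```text
[ 0.466 -0.316  0.008] [379.47540174 310.55155986] [385.08562981 258.52780821]
153 386.6732026143791 262.19607843137254 380 393 254 270 cap centre pred [384.48293407 264.19777807]
```

View pics/s4.png

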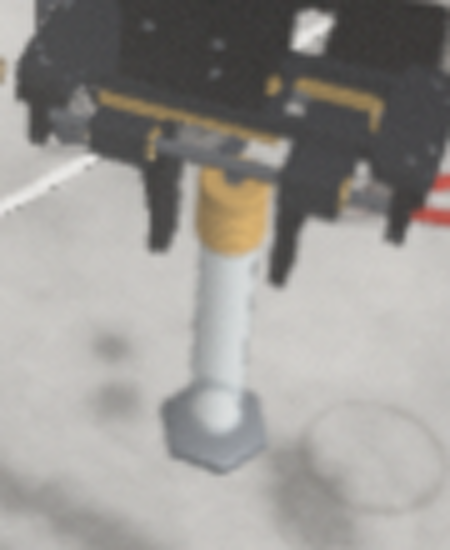

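The cylinder stands upright on the table: foot centre at crop (216,425) and cap at (232,215), about 21 mm along the tool's +x from the TCP. I'll shift, grip firmly and lift.

```bash
python3 -m crank '[{"x":0.004,"y":0.001,"z":0,"turn":0},{"x":0.01,"y":0.002,"z":-0.001,"turn":0},{"x":0.016,"y":0.002,"z":-0.002,"turn":0},{"x":0.021,"y":0.002,"z":-0.003,"turn":0},{"x":0.021,"y":0.002,"z":-0.003,"turn":0}]' 0.06 && python3 -m crank '[{"x":0,"y":0,"z":0,"turn":0},{"x":0,"y":0,"z":0,"turn":0},{"x":0,"y":0,"z":0,"turn":0},{"x":0,"y":0,"z":0,"turn":0},{"x":0,"y":0,"z":0,"turn":0}]' 0 25 && python3 -m crank '[{"x":0,"y":0,"z":-0.01,"turn":0},{"x":0,"y":0,"z":-0.03,"turn":0},{"x":0,"y":0,"z":-0.05,"turn":0},{"x":0,"y":0,"z":-0.07,"turn":0},{"x":0,"y":0,"z":-0.07,"turn":0}]'
python3 - <<'E'
from h import *
c=cal("wrist"); T=env.get_obs()["tool_pos"]
im=imaging.read_camera("wrist"); cv2.imwrite("pics/w4.png",im[:,:,::-1])
print(foot((340,230,420,320)), w2p(cal("scene"),[T[0],T[1],T[2]-.165]))
for P in([.43,-.10,.245],[.44,-.02,.245],[.41,.12,.245],[.400,.17,.245],[.40,.20,.235]): print(rel(P,86.7))
E
```

```text
time_s: 18.8
tool_pos: [0.4653, -0.3156, 0.1726]
tool_rot: [180.0, 0.0, 27.7]
force: [0.0, -0.1, 0.3]
grip_width: 0.0602
grasp_force: 0.0
time_s: 19.42
tool_pos: [0.4646, -0.316, 0.1725]
tool_rot: [-180.0, 0.0, 27.7]
force: [-0.5, 0.5, 0.7]
grip_width: 0.0328
grasp_force: 25.0
time_s: 20.05
tool_pos: [0.4658, -0.3169, 0.2451]
tool_rot: [179.8, -0.2, 27.7]
force: [0.1, -0.0, -4.5]
grip_width: 0.0328
grasp_force: 25.0
[(49, [390.3, 288.8])] [385.4040068  285.85528604]
x 0.0695 y -0.2074 z -0.0022 turn(rad, tool z down: -dyaw) [-1.03, 2.111]
x 0.1155 y -0.2736 z -0.0022 turn(rad, tool z down: -dyaw) [-1.03, 2.111]
x 0.1539 y -0.4115 z -0.0022 turn(rad, tool z down: -dyaw) [-1.03, 2.111]
x 0.1683 y -0.4604 z -0.0022 turn(rad, tool z down: -dyaw) [-1.03, 2.111]
x 0.1822 y -0.4870 z 0.0078 turn(rad, tool z down: -dyaw) [-1.03, 2.111]
```

```bash
python3 -m crank '[{"x":0.003,"y":-0.03,"z":0,"turn":0},{"x":0.008,"y":-0.07,"z":0,"turn":0},{"x":0.014,"y":-0.115,"z":0,"turn":0},{"x":0.02,"y":-0.155,"z":0,"turn":0},{"x":0.05,"y":-0.19,"z":0,"turn":0},{"x":0.08,"y":-0.225,"z":0,"turn":0},{"x":0.105,"y":-0.257,"z":0,"turn":0},{"x":0.1155,"y":-0.2736,"z":0,"turn":0}]' && python3 -m crank '[{"x":0.01,"y":-0.035,"z":0,"turn":-0.15},{"x":0.02,"y":-0.075,"z":0,"turn":-0.3},{"x":0.03,"y":-0.11,"z":0,"turn":-0.45},{"x":0.038,"y":-0.138,"z":0,"turn":-0.6},{"x":0.05,"y":-0.17,"z":0,"turn":-0.75},{"x":0.06,"y":-0.195,"z":0,"turn":-0.9},{"x":0.067,"y":-0.213,"z":0.005,"turn":-1.03},{"x":0.067,"y":-0.213,"z":0.01,"turn":-1.03},{"x":0.067,"y":-0.213,"z":0.01,"turn":-1.03}]' && python3 - <<'E'
from h import *
print(rel([.5007,.2055,.191],86.7))
E
```

```text
time_s: 21.15
tool_pos: [0.4395, -0.0175, 0.2415]
tool_rot: [-180.0, 0.1, 27.8]
force: [0.0, -0.5, -2.9]
grip_width: 0.033
grasp_force: 25.0
time_s: 22.28
tool_pos: [0.4002, 0.1983, 0.2315]
tool_rot: [-179.9, 0.1, 86.5]
force: [0.7, -1.0, -2.8]
grip_width: 0.0331
grasp_force: 25.0
x 0.0134 y 0.1000 z 0.0404 turn(rad, tool z down: -dyaw) [-0.003, 3.138]
```

```bash
python3 -m crank '[{"x":0.004,"y":0.02,"z":0,"turn":0},{"x":0.009,"y":0.05,"z":0,"turn":0},{"x":0.014,"y":0.085,"z":0,"turn":0},{"x":0.0145,"y":0.1,"z":0,"turn":0},{"x":0.0145,"y":0.1,"z":0,"turn":0},{"x":0.0145,"y":0.1,"z":0.02,"turn":0},{"x":0.0145,"y":0.1,"z":0.033,"turn":0},{"x":0.0145,"y":0.1,"z":0.039,"turn":0},{"x":0.0145,"y":0.1,"z":0.04,"turn":0},{"x":0.0145,"y":0.1,"z":0.04,"turn":0}]' && python3 - <<'E'
from h import *
snap("wrist","w5.png",(200,0,440,250),2.4)
E
```

```text
time_s: 23.52
tool_pos: [0.5013, 0.2085, 0.1931]
tool_rot: [180.0, -0.0, 86.7]
force: [0.1, 0.2, -2.4]
grip_width: 0.0326
grasp_force: 25.0
```

View pics/w5.png

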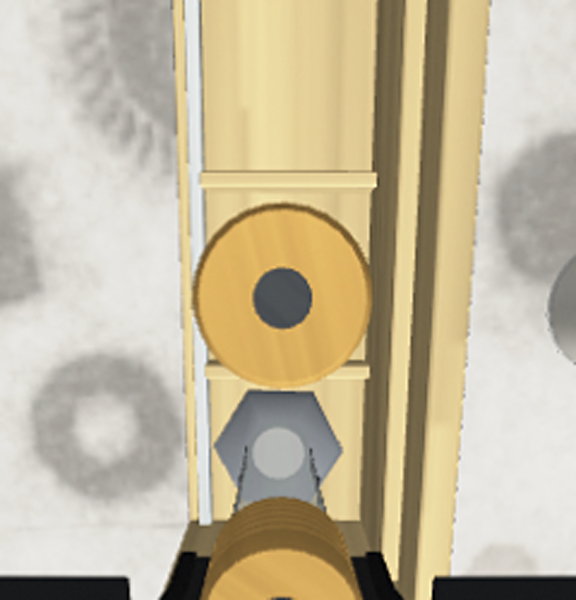

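The foot is centred in bay 3 (crop v 390–520 between divider 378 and end wall 522), with bay 2's cap clear ahead. I'll lower and release.

```bash
python3 -m crank '[{"x":0,"y":0.001,"z":0.002,"turn":0},{"x":0,"y":0.002,"z":0.004,"turn":0},{"x":0,"y":0.002,"z":0.005,"turn":0},{"x":0,"y":0.002,"z":0.005,"turn":0}]' && python3 -m crank '[{"x":0,"y":0,"z":0,"turn":0},{"x":0,"y":0,"z":0,"turn":0},{"x":0,"y":0,"z":0,"turn":0},{"x":0,"y":0,"z":0,"turn":0}]' 0.06 && python3 -m crank '[{"x":0,"y":0,"z":-0.02,"turn":0},{"x":0,"y":0,"z":-0.06,"turn":0},{"x":0,"y":0,"z":-0.1,"turn":0},{"x":0,"y":0,"z":-0.1,"turn":0}]' 0.087 && python3 - <<'E'
from h import *
def cart(n,z):
    c=cal(n); im=imaging.read_camera(n); h=cv2.cvtColor(im,cv2.COLOR_RGB2HSV)
    m=cv2.inRange(h,(100,110,40),(125,255,255))
    cn,_=cv2.findContours(m,cv2.RETR_EXTERNAL,cv2.CHAIN_APPROX_NONE)
    k=[q for q in cn if cv2.contourArea(q)>60]
    for q in k:
        (u,v),wh,a=cv2.minAreaRect(q); P=[p2w(c,*p,z)[:2] for p in cv2.boxPoints(((u,v),wh,a))]
        print(n,u,v,wh,p2w(c,u,v,z).round(4),np.round(P,3).tolist())
cart("top",.04)
print(env.get_obs()["tool_pos"])
print(rel([.43,-.02,.29],0))
E
```

```text
time_s: 24.08
tool_pos: [0.5032, 0.2083, 0.1876]
tool_rot: [180.0, -0.0, 86.7]
force: [0.6, 0.6, -2.0]
grip_width: 0.033
grasp_force: 25.0
time_s: 24.58
tool_pos: [0.5032, 0.2084, 0.1878]
tool_rot: [180.0, -0.0, 86.7]
force: [0.4, -0.1, -0.4]
grip_width: 0.0582
grasp_force: 0.0
time_s: 25.08
tool_pos: [0.5049, 0.2089, 0.2913]
tool_rot: [179.7, -0.2, 86.7]
force: [0.6, 0.6, -0.2]
grip_width: 0.0854
grasp_force: 0.0
[0.5038854  0.20857626 0.28907164]
x -0.2325 y -0.0605 z -0.0015 turn(rad, tool z down: -dyaw) [1.513, -1.629]
```

```bash
cat >> h.py <<'E'
def cart(n,z,im=None):
    c=cal(n); im=imaging.read_camera(n) if im is None else im; h=cv2.cvtColor(im,cv2.COLOR_RGB2HSV)
    m=cv2.morphologyEx(cv2.inRange(h,(98,70,40),(125,255,255)),cv2.MORPH_CLOSE,np.ones((3,3)))
    cn,_=cv2.findContours(m,cv2.RETR_EXTERNAL,cv2.CHAIN_APPROX_NONE)
    for q in cn:
        (u,v),wh,a=cv2.minAreaRect(q)
        if min(wh)>6: print(n,round(u),round(v),np.round(wh),p2w(c,u,v,z).round(4),np.round([p2w(c,*p,z)[:2] for p in cv2.boxPoints(((u,v),wh,a))],3).tolist())
E
python3 - <<'E'
from h import *
a=cv2.imread("pics/top0.png")[:,:,::-1].copy(); print(cv2.cvtColor(a,cv2.COLOR_RGB2HSV)[236:268:3,336].tolist())
cart("top",.04,a); cart("top",.04); cart("scene",.04)
E
```

```text
[[24, 9, 141], [25, 11, 139], [108, 97, 103], [30, 11, 117], [20, 17, 133], [21, 18, 141], [20, 17, 89], [24, 13, 102], [23, 8, 130], [107, 121, 103], [21, 13, 141]]
top 336 253 [25. 18.] [ 0.4081 -0.0182  0.04  ] [[0.407, 0.027], [0.45, -0.003], [0.41, -0.063], [0.366, -0.033]]
top 336 253 [25. 18.] [ 0.4081 -0.0182  0.04  ] [[0.407, 0.027], [0.45, -0.003], [0.41, -0.063], [0.366, -0.033]]
scene 300 256 [17. 15.] [ 0.3849 -0.0532  0.04  ] [[0.348, -0.064], [0.384, -0.011], [0.424, -0.042], [0.385, -0.094]]
scene 50 141 [87. 27.] [-0.0856  1.347   0.04  ] [[-0.278, 1.374], [-0.247, 1.765], [0.117, 1.323], [0.042, 1.014]]
```

The carton centre is at (.408,-.018), with its 75 mm side at yaw about 56°. I'll go above it with the jaws across the 55 mm side.

```bash
python3 -m crank '[{"x":-0.04,"y":-0.01,"z":0,"turn":0.05},{"x":-0.09,"y":-0.03,"z":0,"turn":0.15},{"x":-0.14,"y":-0.05,"z":0,"turn":0.25},{"x":-0.19,"y":-0.07,"z":0.02,"turn":0.35},{"x":-0.22,"y":-0.08,"z":0.06,"turn":0.45},{"x":-0.232,"y":-0.083,"z":0.1,"turn":0.553},{"x":-0.232,"y":-0.083,"z":0.14,"turn":0.553},{"x":-0.232,"y":-0.083,"z":0.14,"turn":0.553},{"x":-0.232,"y":-0.083,"z":0.14,"turn":0.553}]' && python3 - <<'E'
from h import *
o=env.get_obs(); print(o["qpos"].round(0)); cart("wrist",.04); cart("top",.04); print(rel([.4075,-.02,.031],55.5))
E
```

```text
time_s: 26.35
tool_pos: [0.4073, -0.0183, 0.1483]
tool_rot: [180.0, -0.0, 55.0]
force: [1.2, 0.2, 0.7]
grip_width: 0.0873
grasp_force: 0.0
[-33. -10.  30. 123.   5.  66. -41.]
wrist 319 198 [83. 60.] [ 0.413  -0.0156  0.04  ] [[0.413, 0.03], [0.456, 0.0], [0.413, -0.066], [0.366, -0.033]]
x -0.0020 y 0.0004 z 0.1181 turn(rad, tool z down: -dyaw) [-0.008, 3.133]
```

```bash
python3 -m crank '[{"x":-0.001,"y":0.003,"z":0.03,"turn":0},{"x":-0.001,"y":0.003,"z":0.06,"turn":0},{"x":-0.001,"y":0.003,"z":0.09,"turn":0},{"x":-0.001,"y":0.003,"z":0.108,"turn":0},{"x":-0.001,"y":0.003,"z":0.118,"turn":0},{"x":-0.001,"y":0.003,"z":0.118,"turn":0},{"x":-0.001,"y":0.003,"z":0.118,"turn":0}]' && python3 -c "
from h import *
print(env.get_obs()['qpos'].round(1))"
```

```text
time_s: 27.32
tool_pos: [0.4097, -0.0209, 0.0305]
tool_rot: [179.9, -0.1, 55.0]
force: [0.7, -0.3, -0.2]
grip_width: 0.087
grasp_force: 0.0
[-33.2   2.   33.1 129.4  -1.5  48.8 -34.1]
```

Reachable. Grip, lift, and compute the route to the tray.

```bash
python3 -m crank '[{"x":0,"y":0,"z":0,"turn":0},{"x":0,"y":0,"z":0,"turn":0},{"x":0,"y":0,"z":0,"turn":0},{"x":0,"y":0,"z":0,"turn":0},{"x":0,"y":0,"z":0,"turn":0}]' 0.03 12 && python3 -m crank '[{"x":0,"y":0,"z":-0.015,"turn":0},{"x":0,"y":0,"z":-0.04,"turn":0},{"x":0,"y":0,"z":-0.06,"turn":0},{"x":0,"y":0,"z":-0.06,"turn":0}]' && python3 - <<'E'
from h import *
cart("wrist",.1)
print(rel([.4947,.1045,.09],86.7), env.get_obs()["tool_rot"])
E
```

```text
time_s: 27.95
tool_pos: [0.4087, -0.021, 0.0296]
tool_rot: [-180.0, -0.0, 55.0]
force: [-0.0, 0.9, 1.2]
grip_width: 0.0548
grasp_force: 12.0
time_s: 28.45
tool_pos: [0.4099, -0.0208, 0.0906]
tool_rot: [179.9, -0.2, 55.0]
force: [-0.1, 0.7, -0.2]
grip_width: 0.0553
grasp_force: 12.0
wrist 317 303 [100.  25.] [ 0.3984 -0.0392  0.1   ] [[0.371, -0.03], [0.381, -0.017], [0.425, -0.048], [0.416, -0.062]]
wrist 316 222 [ 85. 112.] [4.254e-01 2.000e-04 1.000e-01] [[0.416, 0.033], [0.46, 0.003], [0.436, -0.036], [0.388, -0.002]]
x 0.1519 y -0.0017 z -0.0002 turn(rad, tool z down: -dyaw) [-0.553, 2.588] [ 1.79968570e+02 -6.69597432e-02  5.50006689e+01]
```

```bash
python3 -m crank '[{"x":0.03,"y":0,"z":0,"turn":-0.1},{"x":0.07,"y":0,"z":0,"turn":-0.24},{"x":0.11,"y":-0.001,"z":0,"turn":-0.38},{"x":0.14,"y":-0.002,"z":0,"turn":-0.5},{"x":0.1505,"y":-0.002,"z":0,"turn":-0.553},{"x":0.1505,"y":-0.002,"z":0,"turn":-0.553},{"x":0.1505,"y":-0.002,"z":0,"turn":-0.553}]' && python3 - <<'E'
from h import *
print(env.get_obs()["grip_width"],rel([.4949,.1035,.046],86.7))
snap("wrist","w6.png",(140,60,500,330),2.2)
E
```

```text
time_s: 29.38
tool_pos: [0.4926, 0.1024, 0.0886]
tool_rot: [-179.9, 0.1, 86.6]
force: [-0.0, -0.5, -0.2]
grip_width: 0.0546
grasp_force: 12.0
0.05464039282795721 x 0.0013 y 0.0023 z 0.0426 turn(rad, tool z down: -dyaw) [-0.002, 3.139]
```

View pics/w6.png

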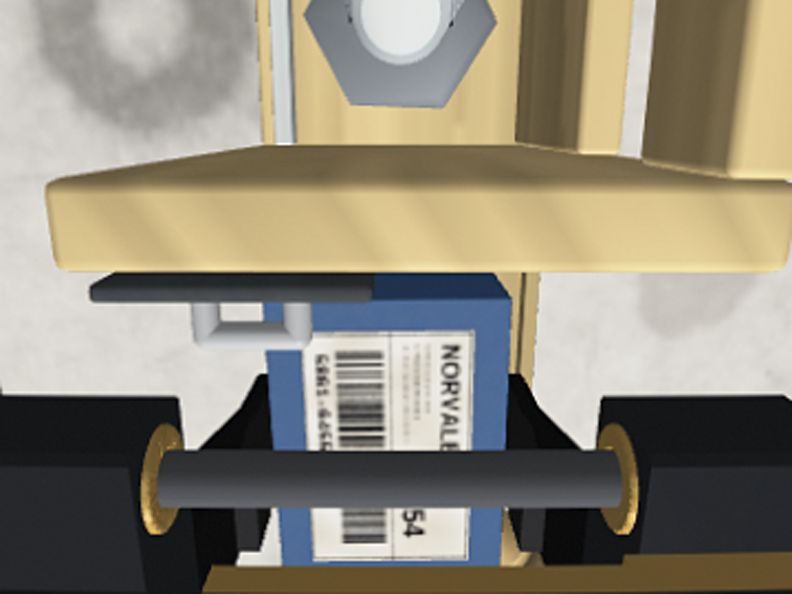

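The wrist view shows the carton square in the jaws over the tray (crop u 268–510), the end wall's edge at v 270, and the staple sticking out to v 345 at u 190–310. I'll check the clearance between the staple and the gripper body.

```bash
python3 - <<'E'
from h import *
c=cal("wrist");f=lambda u,v:(140+u/2.2,60+v/2.2)
a=-.0568; o=np.array([.5051,.2834])
def C(P): d=P[:2]-o; return np.round([np.cos(a)*d[0]+np.sin(a)*d[1],-np.sin(a)*d[0]+np.cos(a)*d[1]],4)
print("wall",C(p2w(c,*f(400,270),.155)))
for z in(.13,.14): print("staple",z,C(p2w(c,*f(250,347),z)),"foot bay3 edge",C(p2w(c,*f(400,105),.025)))
print("tcp",C(env.get_obs()["tool_pos"]))
print("carton far top edge",C(p2w(c,*f(390,298),.098)), C(p2w(c,*f(270,400),.098)),C(p2w(c,*f(508,400),.098)))
E
```

```text
wall [ 0.0002 -0.123 ]
staple 0.13 [-0.0253 -0.1422] foot bay3 edge [ 0.0022 -0.0994]
staple 0.14 [-0.0229 -0.1386] foot bay3 edge [ 0.0022 -0.0994]
tcp [-0.0021 -0.1814]
carton far top edge [-0.0011 -0.1423] [-0.029  -0.1668] [ 0.0263 -0.1669]
```

The body would pass the staple by only about 3 mm, so I'll set the carton down on the table in front and regrip it 12 mm nearer its free end.

```bash
python3 -m crank '[{"x":-0.035,"y":-0.015,"z":0,"turn":0},{"x":-0.075,"y":-0.035,"z":0,"turn":0},{"x":-0.105,"y":-0.055,"z":0.005,"turn":0},{"x":-0.105,"y":-0.055,"z":0.03,"turn":0},{"x":-0.105,"y":-0.055,"z":0.05,"turn":0},{"x":-0.105,"y":-0.055,"z":0.0575,"turn":0},{"x":-0.105,"y":-0.055,"z":0.0585,"turn":0},{"x":-0.105,"y":-0.055,"z":0.0585,"turn":0}]' && python3 -m crank '[{"x":0,"y":0,"z":0,"turn":0},{"x":0,"y":0,"z":0,"turn":0},{"x":0,"y":0,"z":0,"turn":0},{"x":-0.006,"y":0,"z":0,"turn":0},{"x":-0.012,"y":0,"z":0,"turn":0},{"x":-0.012,"y":0,"z":0,"turn":0}]' 0.068 && python3 -m crank '[{"x":0,"y":0,"z":0,"turn":0},{"x":0,"y":0,"z":0,"turn":0},{"x":0,"y":0,"z":0,"turn":0},{"x":0,"y":0,"z":0,"turn":0}]' 0.03 12 && python3 -m crank '[{"x":0,"y":0,"z":-0.02,"turn":0},{"x":0,"y":0,"z":-0.045,"turn":0},{"x":0.035,"y":0.015,"z":-0.06,"turn":0},{"x":0.075,"y":0.035,"z":-0.06,"turn":0},{"x":0.105,"y":0.055,"z":-0.06,"turn":0},{"x":0.112,"y":0.057,"z":-0.06,"turn":0},{"x":0.112,"y":0.057,"z":-0.06,"turn":0},{"x":0.112,"y":0.057,"z":-0.06,"turn":0}]' && python3 - <<'E'
from h import *
a=-.0568; o=np.array([.5051,.2834])
def C(P): d=P[:2]-o; return np.round([np.cos(a)*d[0]+np.sin(a)*d[1],-np.sin(a)*d[0]+np.cos(a)*d[1]],4)
print(C(env.get_obs()["tool_pos"])); cart("wrist",.1)
c=cal("wrist")
im=imaging.read_camera("wrist"); cv2.imwrite("pics/w7.png",im[:,:,::-1])
h=cv2.cvtColor(im,cv2.COLOR_RGB2HSV)
m=cv2.inRange(h,(98,120,110),(125,255,255)); 
for u in(300,320,335,350): 
    v=np.nonzero(m[:,u])[0]; print(u,v[:1],v[:1].size and C(p2w(c,u,v[0],.1)))
E
```

```text
time_s: 30.42
tool_pos: [0.433, 0.0018, 0.0316]
tool_rot: [179.9, -0.0, 86.7]
force: [-0.1, -0.1, -0.4]
grip_width: 0.0549
grasp_force: 12.0
time_s: 31.18
tool_pos: [0.4317, -0.011, 0.031]
tool_rot: [-180.0, 0.0, 86.6]
force: [0.1, -0.5, -0.4]
grip_width: 0.0681
grasp_force: 0.0
time_s: 31.68
tool_pos: [0.4318, -0.0101, 0.0311]
tool_rot: [180.0, -0.0, 86.7]
force: [0.2, 1.0, -0.0]
grip_width: 0.055
grasp_force: 12.0
time_s: 32.67
tool_pos: [0.4944, 0.0969, 0.0908]
tool_rot: [-179.9, 0.0, 86.6]
force: [0.4, 0.1, 0.2]
grip_width: 0.0549
grasp_force: 12.0
[-1.000e-04 -1.868e-01]
wrist 317 298 [ 13. 100.] [0.4941 0.0785 0.1   ] [[0.467, 0.084], [0.521, 0.081], [0.521, 0.073], [0.466, 0.076]]
wrist 270 231 [67. 16.] [0.4726 0.1189 0.1   ] [[0.47, 0.136], [0.478, 0.136], [0.476, 0.1], [0.467, 0.1]]
wrist 322 212 [ 98. 101.] [0.4997 0.1274 0.1   ] [[0.472, 0.103], [0.479, 0.155], [0.525, 0.15], [0.522, 0.097]]
300 [175] [-0.0072 -0.1375]
320 [171] [ 0.0023 -0.1356]
335 [171] [ 0.0095 -0.1356]
350 [171] [ 0.0166 -0.1356]
```

The carton centre should be at carrier y ≈ -0.175. I'll lower it into the tray in two calls, watching the force.

```bash
python3 -m crank '[{"x":0,"y":0,"z":0.01,"turn":0},{"x":0,"y":0,"z":0.022,"turn":0},{"x":0,"y":0,"z":0.032,"turn":0},{"x":0,"y":0,"z":0.032,"turn":0}]' && python3 -m crank '[{"x":0,"y":0,"z":0.006,"turn":0},{"x":0,"y":0,"z":0.011,"turn":0},{"x":0,"y":0,"z":0.0125,"turn":0},{"x":0,"y":0,"z":0.0125,"turn":0}]'
```

```text
time_s: 33.28
tool_pos: [0.4941, 0.098, 0.0577]
tool_rot: [-179.9, 0.1, 86.7]
force: [0.3, 0.7, -1.2]
grip_width: 0.0547
grasp_force: 12.0
time_s: 33.78
tool_pos: [0.4951, 0.0983, 0.0465]
tool_rot: [-180.0, -0.0, 86.7]
force: [0.3, -0.6, 0.1]
grip_width: 0.0548
grasp_force: 12.0
```

```bash
python3 -m crank '[{"x":0,"y":0,"z":0.0005,"turn":0},{"x":0,"y":0,"z":0.0005,"turn":0},{"x":0,"y":0,"z":0.0005,"turn":0},{"x":0,"y":0,"z":0.0005,"turn":0}]' 0.068 && python3 -m crank '[{"x":0,"y":0,"z":-0.02,"turn":0},{"x":0,"y":0,"z":-0.05,"turn":0},{"x":0,"y":0,"z":-0.1,"turn":0},{"x":0,"y":0,"z":-0.16,"turn":0},{"x":-0.03,"y":0,"z":-0.21,"turn":0},{"x":-0.06,"y":0,"z":-0.21,"turn":0}]' && python3 - <<'E'
from h import *
cart("wrist",.055)
im=imaging.read_camera("wrist"); cv2.imwrite("pics/w8.png",im[:,:,::-1]); 
im=imaging.read_camera("top"); cv2.imwrite("pics/t8.png",im[:,:,::-1])
c=cal("top")
print(rel([.395,.330,.28],86.7),env.get_obs()["qpos"].round())
a=-.0568; o=np.array([.5051,.2834])
h=np.array([.4618,.4063]);print("hinge by carrier frame", o+[np.cos(a)*-.054-np.sin(a)*.126,np.sin(a)*-.054+np.cos(a)*.126])
for p in((205,253.5),(267.5,300.75)): print(p2w(c,*p,.194))
E
```

```text
time_s: 34.28
tool_pos: [0.4952, 0.0983, 0.0461]
tool_rot: [180.0, -0.0, 86.7]
force: [0.4, 0.0, 0.8]
grip_width: 0.0679
grasp_force: 0.0
time_s: 35.02
tool_pos: [0.4941, 0.038, 0.2607]
tool_rot: [179.5, -0.2, 86.7]
force: [0.0, -0.8, -0.7]
grip_width: 0.068
grasp_force: 0.0
wrist 313 119 [62. 46.] [0.4962 0.1121 0.055 ] [[0.472, 0.148], [0.525, 0.145], [0.522, 0.074], [0.466, 0.078]]
x 0.2866 y -0.1144 z -0.0233 turn(rad, tool z down: -dyaw) [-0.004, 3.138] [-38.  -2.  30. 105.   1.  78. -12.]
hinge by carrier frame [0.45834004 0.41226235]
[0.39464423 0.32991346 0.194     ]
[0.27723462 0.16254358 0.194     ]
```

The carton lies at (.496,.112), within 2 mm of the tray centre. Next is the bar: its knob is at (.3946,.330) and the hinge about (.460,.410), so the angle is about 0.64. I'll move above the knob with the jaws closing along the carrier's y.

```bash
python3 -m crank '[{"x":0.02,"y":-0.005,"z":-0.02,"turn":-0.1},{"x":0.06,"y":-0.02,"z":-0.04,"turn":-0.27},{"x":0.1,"y":-0.04,"z":-0.04,"turn":-0.44},{"x":0.14,"y":-0.055,"z":-0.04,"turn":-0.61},{"x":0.18,"y":-0.07,"z":-0.04,"turn":-0.78},{"x":0.22,"y":-0.085,"z":-0.04,"turn":-0.95},{"x":0.255,"y":-0.1,"z":-0.04,"turn":-1.12},{"x":0.28,"y":-0.112,"z":-0.04,"turn":-1.29},{"x":0.2866,"y":-0.1144,"z":-0.04,"turn":-1.46},{"x":0.2866,"y":-0.1144,"z":-0.04,"turn":-1.571},{"x":0.2866,"y":-0.1144,"z":-0.04,"turn":-1.571}]' 0.05 && python3 - <<'E'
from h import *
o=env.get_obs(); c=cal("wrist"); im=imaging.read_camera("wrist"); cv2.imwrite("pics/w9.png",im[:,:,::-1])
print(o["tool_pos"].round(4),o["tool_rot"].round(1),rel([.3946,.330,.182],176.7))
p=w2p(c,[.3946,.330,.194]); print("pred",p, "tip/hasp",w2p(c,[.277,.1625,.194]))
u,v=p.astype(int); g=cv2.cvtColor(im,cv2.COLOR_RGB2GRAY)[v-30:v+30,u-40:u+40]
m=(g<50).astype(np.uint8); n,_,st,ce=cv2.connectedComponentsWithStats(m)
print([(s.tolist(),(x+[u-40,v-30]).round(1).tolist()) for s,x in zip(st[1:],ce[1:]) if s[4]>30])
E
```

```text
time_s: 36.55
tool_pos: [0.393, 0.3321, 0.2951]
tool_rot: [-179.9, -0.1, 176.7]
force: [-0.1, -0.4, -0.1]
grip_width: 0.0502
grasp_force: 0.0
[0.393  0.3321 0.2951] [-1.799e+02 -1.000e-01  1.767e+02] x -0.0016 y -0.0016 z 0.1133 turn(rad, tool z down: -dyaw) [-0.001, 3.141]
pred [315.55365902 207.57185932] tip/hasp [102.555642    81.15604973]
[([38, 16, 14, 23, 266], [319.4, 204.5])]
```

The knob is confirmed within 4 mm. I'll descend and pinch.

```bash
python3 -m crank '[{"x":-0.0015,"y":0.002,"z":0.04,"turn":0},{"x":-0.0015,"y":0.002,"z":0.08,"turn":0},{"x":-0.0015,"y":0.002,"z":0.1,"turn":0},{"x":-0.0015,"y":0.002,"z":0.112,"turn":0},{"x":-0.0015,"y":0.002,"z":0.112,"turn":0}]' && python3 -m crank '[{"x":0,"y":0,"z":0,"turn":0},{"x":0,"y":0,"z":0,"turn":0},{"x":0,"y":0,"z":0,"turn":0},{"x":0,"y":0,"z":0,"turn":0},{"x":0,"y":0,"z":0,"turn":0}]' 0 12 && python3 - <<'E'
from h import *
k=env.get_obs()["tool_pos"]; print(k)
for hx,hy in((.4605,.409),(.4583,.4123)):
    d=k[:2]-[hx,hy]; r=np.hypot(*d); a=np.arctan2(d[1],d[0]); hm=np.radians(-93.3)
    print("r",r,"q",hm-a)
    for f in(.2,.4,.6,.8,1,1.08):
        b=a+(hm-a)*f; print(f,rel([hx+r*np.cos(b),hy+r*np.sin(b),k[2]]))
E
```

```text
time_s: 37.22
tool_pos: [0.3953, 0.3329, 0.1835]
tool_rot: [-179.9, -0.0, 176.6]
force: [0.7, 0.1, -0.1]
grip_width: 0.0502
grasp_force: 0.0
time_s: 37.85
tool_pos: [0.3961, 0.3338, 0.1844]
tool_rot: [179.9, 0.1, 176.7]
force: [0.5, 1.0, -1.2]
grip_width: 0.0134
grasp_force: 12.0
[0.3961259  0.33379578 0.18439269]
r 0.09899342976302195 q 0.6503657317908162
0.2 x -0.0107 y -0.0071 z 0.0000
0.4 x -0.0223 y -0.0128 z 0.0000
0.6 x -0.0345 y -0.0169 z 0.0000
0.8 x -0.0471 y -0.0194 z 0.0000
1 x -0.0599 y -0.0202 z 0.0000
1.08 x -0.0651 y -0.0201 z 0.0001
r 0.10014255316561568 q 0.6122382187402091
0.2 x -0.0104 y -0.0064 z 0.0000
0.4 x -0.0216 y -0.0115 z 0.0000
0.6 x -0.0333 y -0.0152 z 0.0000
0.8 x -0.0453 y -0.0174 z 0.0000
1 x -0.0576 y -0.0182 z 0.0000
1.08 x -0.0625 y -0.0181 z 0.0001
```

```bash
python3 -m crank '[{"x":-0.0055,"y":-0.0035,"z":0,"turn":0},{"x":-0.0107,"y":-0.0068,"z":0,"turn":0},{"x":-0.0165,"y":-0.0095,"z":0,"turn":0},{"x":-0.022,"y":-0.012,"z":0,"turn":0},{"x":-0.028,"y":-0.0143,"z":0,"turn":0},{"x":-0.034,"y":-0.016,"z":0,"turn":0},{"x":-0.04,"y":-0.0175,"z":0,"turn":0},{"x":-0.046,"y":-0.0185,"z":0,"turn":0},{"x":-0.052,"y":-0.019,"z":0,"turn":0},{"x":-0.0585,"y":-0.0192,"z":0,"turn":0},{"x":-0.0585,"y":-0.0192,"z":0,"turn":0}]' && python3 -m crank '[{"x":-0.002,"y":0,"z":0,"turn":0},{"x":-0.004,"y":0,"z":0,"turn":0},{"x":-0.005,"y":0,"z":0,"turn":0},{"x":-0.005,"y":0,"z":0,"turn":0}]'
```

```text
time_s: 39.22
tool_pos: [0.4543, 0.3101, 0.1843]
tool_rot: [180.0, 0.1, 176.6]
force: [-0.4, 1.1, 5.2]
grip_width: 0.0137
grasp_force: 12.0
time_s: 39.72
tool_pos: [0.4568, 0.3099, 0.1842]
tool_rot: [-179.9, -0.1, 176.7]
force: [-3.6, 0.4, 7.3]
grip_width: 0.0134
grasp_force: 12.0
```

```bash
python3 -m crank '[{"x":-0.002,"y":0,"z":0,"turn":0},{"x":-0.003,"y":0,"z":0,"turn":0},{"x":-0.003,"y":0,"z":0,"turn":0}]' && python3 -m crank '[{"x":0,"y":0,"z":0,"turn":0},{"x":0,"y":0,"z":0,"turn":0},{"x":0,"y":0,"z":0,"turn":0}]' 0.03 && python3 -m crank '[{"x":0,"y":0,"z":-0.03,"turn":0},{"x":0,"y":0,"z":-0.08,"turn":0},{"x":0,"y":0,"z":-0.12,"turn":0},{"x":0,"y":0,"z":-0.12,"turn":0}]' && python3 - <<'E'
from h import *
im=imaging.read_camera("top"); cv2.imwrite("pics/t9.png",im[:,:,::-1]); c=cal("top")
# carrier-frame expected
a=-.0568;o=np.array([.5051,.2834])
def Wd(x,y,z): return np.array([o[0]+np.cos(a)*x-np.sin(a)*y,o[1]+np.sin(a)*x+np.cos(a)*y,z])
hh=Wd(-.054,-.125,.152); print("hhinge",hh)
for q in(1.0,1.22,1.4,1.6):
    # hasp direction: q=0 -> +x carrier, q=1.57 -> -y
    K=Wd(-.054+.058*np.cos(q),-.125-.058*np.sin(q),.194); print(q,K.round(4),w2p(c,K).round(1))
p=w2p(c,Wd(-.045,-.178,.194)).astype(int); print(p)
g=cv2.cvtColor(im,cv2.COLOR_RGB2GRAY); s=g[p[1]-18:p[1]+18,p[0]-20:p[0]+20]
n,_,st,ce=cv2.connectedComponentsWithStats((s<45).astype(np.uint8))
print([(t[4],(x+p-[20,18]).round(1).tolist(),p2w(c,*(x+p-[20,18]),.19).round(4).tolist()) for t,x in zip(st[1:],ce[1:]) if t[4]>3])
print(rel(list(Wd(-.034,-.179,.26)[:2])+[.26],86.7))
E
```

```text
time_s: 40.1
tool_pos: [0.4571, 0.3099, 0.1842]
tool_rot: [-179.9, -0.4, 176.8]
force: [-11.4, -0.7, 12.9]
grip_width: 0.0136
grasp_force: 12.0
time_s: 40.48
tool_pos: [0.4611, 0.3092, 0.1834]
tool_rot: [-179.9, -0.0, 176.6]
force: [0.1, 0.5, -0.7]
grip_width: 0.0284
grasp_force: 0.0
time_s: 40.98
tool_pos: [0.4627, 0.3106, 0.3077]
tool_rot: [179.8, 0.3, 176.6]
force: [-0.2, 0.3, -0.3]
grip_width: 0.0303
grasp_force: 0.0
hhinge [0.4440909  0.16166714 0.152     ]
1.0 [0.4726 0.1112 0.194 ] [289.6 225.6]
1.22 [0.4609 0.1062 0.194 ] [291.4 230.1]
1.4 [0.4507 0.104  0.194 ] [292.1 234. ]
1.6 [0.4391 0.1039 0.194 ] [292.  238.5]
[290 234]
[(np.int32(12), [292.5, 229.7], [0.4624, 0.1034, 0.19])]
x -0.0110 y -0.2032 z 0.0449 turn(rad, tool z down: -dyaw) [1.57, -1.572]
```

The bar hit its stop at 11 N, so it is home. The hasp knob is at (.462,.103), hasp angle about 1.24. I'll move above it with the jaws closing along the carrier's x.

```bash
python3 -m crank '[{"x":0,"y":-0.02,"z":0,"turn":0.1},{"x":0,"y":-0.06,"z":0,"turn":0.27},{"x":-0.003,"y":-0.1,"z":0,"turn":0.44},{"x":-0.006,"y":-0.14,"z":0,"turn":0.61},{"x":-0.009,"y":-0.175,"z":0,"turn":0.78},{"x":-0.011,"y":-0.195,"z":0,"turn":0.95},{"x":-0.0112,"y":-0.2066,"z":0,"turn":1.12},{"x":-0.0112,"y":-0.2066,"z":0,"turn":1.29},{"x":-0.0112,"y":-0.2066,"z":0,"turn":1.46},{"x":-0.0112,"y":-0.2066,"z":0.01,"turn":1.57},{"x":-0.0112,"y":-0.2066,"z":0.01,"turn":1.57}]' 0.05 && python3 - <<'E'
from h import *
o=env.get_obs(); c=cal("wrist"); im=imaging.read_camera("wrist"); cv2.imwrite("pics/w10.png",im[:,:,::-1])
print(o["tool_pos"].round(4),o["tool_rot"].round(1),o["qpos"].round(),rel([.4624,.1034,.184],86.7))
p=w2p(c,[.4624,.1034,.194]); print("pred",p)
u,v=p.astype(int); g=cv2.cvtColor(im,cv2.COLOR_RGB2GRAY)[v-35:v+35,u-40:u+40]
n,_,st,ce=cv2.connectedComponentsWithStats((g<50).astype(np.uint8))
print([((s[:4]+[u-40,v-35,0,0]).tolist(),s[4],(x+[u-40,v-35]).round(1).tolist()) for s,x in zip(st[1:],ce[1:]) if s[4]>30])
E
```

```text
time_s: 42.4
tool_pos: [0.4591, 0.1026, 0.292]
tool_rot: [-179.8, 0.1, 86.8]
force: [-0.8, 0.7, -0.6]
grip_width: 0.0499
grasp_force: 0.0
[0.4591 0.1026 0.292 ] [-1.798e+02  1.000e-01  8.680e+01] [-41.  -6.  24. 104.   2.  82. -21.] x 0.0010 y 0.0031 z 0.1087 turn(rad, tool z down: -dyaw) [0.002, -3.139]
pred [320.05218765 204.95084826]
[([317, 189, 14, 22], np.int32(262), [323.2, 199.6])]
```

```bash
python3 -m crank '[{"x":0.002,"y":0.006,"z":0.04,"turn":0},{"x":0.002,"y":0.006,"z":0.075,"turn":0},{"x":0.002,"y":0.006,"z":0.098,"turn":0},{"x":0.002,"y":0.006,"z":0.108,"turn":0},{"x":0.002,"y":0.006,"z":0.108,"turn":0}]' && python3 -m crank '[{"x":0,"y":0,"z":0,"turn":0},{"x":0,"y":0,"z":0,"turn":0},{"x":0,"y":0,"z":0,"turn":0},{"x":0,"y":0,"z":0,"turn":0},{"x":0,"y":0,"z":0,"turn":0}]' 0 10 && python3 - <<'E'
from h import *
k=env.get_obs()["tool_pos"]; print(k)
hx,hy=.4470,.1610
d=k[:2]-[hx,hy]; r=np.hypot(*d); a=np.arctan2(d[1],d[0]); hm=np.radians(-3.3)
print("r",r,"q",hm-a)
for f in np.arange(.1,1.11,.1):
    b=a+(hm-a)*f; print(round(f,1),rel([hx+.058*np.cos(b),hy+.058*np.sin(b),k[2]]))
E
```

```text
time_s: 43.08
tool_pos: [0.4661, 0.1047, 0.1859]
tool_rot: [-180.0, 0.0, 86.8]
force: [1.1, 0.0, -0.6]
grip_width: 0.0499
grasp_force: 0.0
time_s: 43.7
tool_pos: [0.4662, 0.105, 0.1862]
tool_rot: [-180.0, -0.0, 86.7]
force: [-1.5, 0.6, 0.9]
grip_width: 0.0138
grasp_force: 10.0
[0.4661737  0.10496781 0.18620088]
r 0.059221932649783725 q 1.1834994347080503
0.1 x 0.0041 y 0.0057 z 0.0000
0.2 x 0.0078 y 0.0115 z 0.0000
0.3 x 0.0121 y 0.0169 z 0.0000
0.4 x 0.0170 y 0.0216 z 0.0000
0.5 x 0.0225 y 0.0258 z 0.0000
0.6 x 0.0284 y 0.0293 z 0.0000
0.7 x 0.0346 y 0.0320 z 0.0000
0.8 x 0.0412 y 0.0340 z 0.0000
0.9 x 0.0480 y 0.0353 z 0.0000
1.0 x 0.0548 y 0.0357 z 0.0000
1.1 x 0.0617 y 0.0353 z 0.0000
```

```bash
python3 -m crank '[{"x":0.004,"y":0.0055,"z":0,"turn":0},{"x":0.0078,"y":0.011,"z":0,"turn":0},{"x":0.012,"y":0.0165,"z":0,"turn":0},{"x":0.017,"y":0.0212,"z":0,"turn":0},{"x":0.0225,"y":0.0255,"z":0,"turn":0},{"x":0.0284,"y":0.029,"z":0,"turn":0},{"x":0.0346,"y":0.032,"z":0,"turn":0},{"x":0.0346,"y":0.032,"z":0,"turn":0}]' && python3 -m crank '[{"x":0.0066,"y":0.002,"z":0,"turn":0},{"x":0.0134,"y":0.0033,"z":0,"turn":0},{"x":0.019,"y":0.0036,"z":0,"turn":0},{"x":0.021,"y":0.0036,"z":0,"turn":0},{"x":0.021,"y":0.0036,"z":0,"turn":0}]'
```

```text
time_s: 44.7
tool_pos: [0.5008, 0.1385, 0.1861]
tool_rot: [179.9, -0.0, 86.8]
force: [-1.0, -1.3, 2.4]
grip_width: 0.0134
grasp_force: 10.0
time_s: 45.32
tool_pos: [0.5051, 0.1588, 0.1861]
tool_rot: [180.0, -0.0, 86.8]
force: [-1.7, 0.0, 1.9]
grip_width: 0.0135
grasp_force: 10.0
```

```bash
python3 -m crank '[{"x":0.002,"y":0,"z":0,"turn":0},{"x":0.004,"y":0,"z":0,"turn":0},{"x":0.004,"y":0,"z":0,"turn":0}]'; python3 -m crank '[{"x":0.002,"y":0,"z":0,"turn":0},{"x":0.003,"y":0,"z":0,"turn":0},{"x":0.003,"y":0,"z":0,"turn":0}]'
```

```text
time_s: 45.7
tool_pos: [0.5052, 0.1596, 0.186]
tool_rot: [-180.0, 0.2, 86.6]
force: [-2.6, -6.8, 4.4]
grip_width: 0.0134
grasp_force: 10.0
time_s: 46.08
tool_pos: [0.5053, 0.1598, 0.1859]
tool_rot: [-179.9, 0.4, 86.5]
force: [-3.4, -12.0, 5.6]
grip_width: 0.0135
grasp_force: 10.0
```

The hasp is at its stop (12 N). I'll release, rise, and measure the knobs and the cylinders' caps.

```bash
python3 -m crank '[{"x":-0.003,"y":0,"z":0,"turn":0},{"x":-0.003,"y":0,"z":0,"turn":0},{"x":-0.003,"y":0,"z":0,"turn":0},{"x":-0.003,"y":0,"z":0,"turn":0}]' 0.03 && python3 -m crank '[{"x":0,"y":0,"z":-0.03,"turn":0},{"x":0,"y":0,"z":-0.08,"turn":0},{"x":-0.05,"y":0,"z":-0.12,"turn":0},{"x":-0.1,"y":0,"z":-0.14,"turn":0},{"x":-0.15,"y":0,"z":-0.14,"turn":0},{"x":-0.15,"y":0,"z":-0.14,"turn":0}]' && python3 - <<'E'
from h import *
cart("wrist",.055)
im=imaging.read_camera("top"); c=cal("top"); h=cv2.cvtColor(im,cv2.COLOR_RGB2HSV); g=h[...,2]
a=-.0568;o=np.array([.5051,.2834])
def Cf(P): d=P[:2]-o; return np.round([np.cos(a)*d[0]+np.sin(a)*d[1],-np.sin(a)*d[0]+np.cos(a)*d[1]],4).tolist()
def Wd(x,y,z): return np.array([o[0]+np.cos(a)*x-np.sin(a)*y,o[1]+np.sin(a)*x+np.cos(a)*y,z])
for nm,P in(("bar",Wd(-.054,.026,.19)),("hasp",Wd(.004,-.128,.19))):
    p=w2p(c,P).astype(int); s=g[p[1]-10:p[1]+10,p[0]-12:p[0]+12]
    n,_,st,ce=cv2.connectedComponentsWithStats((s<50).astype(np.uint8))
    print(nm,p,[(int(t[4]),Cf(p2w(c,*(x+p-[12,10]),.185))) for t,x in zip(st[1:],ce[1:]) if t[4]>3])
m=cv2.inRange(h,(12,130,80),(26,255,255)); n,_,st,ce=cv2.connectedComponentsWithStats(m[180:250,170:320].copy())
print([(int(t[4]),Cf(p2w(c,x[0]+170,x[1]+180,.205))) for t,x in zip(st[1:],ce[1:]) if t[4]>25])
cv2.imwrite("pics/t10.png",im[:,:,::-1]); cv2.imwrite("pics/s10.png",imaging.read_camera("scene")[:,:,::-1])
E
```

```text
time_s: 46.58
tool_pos: [0.5052, 0.1628, 0.186]
tool_rot: [180.0, -0.0, 86.8]
force: [-0.9, 0.5, -0.0]
grip_width: 0.0297
grasp_force: 0.0
time_s: 47.32
tool_pos: [0.4968, 0.0077, 0.327]
tool_rot: [179.9, -0.0, 86.3]
force: [-0.1, 0.5, -0.1]
grip_width: 0.03
grasp_force: 0.0
wrist 310 94 [57. 39.] [0.4962 0.1136 0.055 ] [[0.473, 0.152], [0.525, 0.148], [0.521, 0.074], [0.466, 0.078]]
bar [213 231] [(20, [-0.0525, 0.0219])]
hasp [273 214] [(15, [0.0043, -0.1285])]
[(118, [-0.0019, -0.0042]), (111, [-0.0013, -0.0747])]
```

```bash
python3 -c "
from cell import env
print(env.sign_off())"
```

```text
the job is handed in; nothing more can be done
None
```

The kit is packed and the job is handed in; sign-off returned no verdict. Both cylinders present, the fallen one included, stand in bays 2 and 3, the carton lies in the tray, the keeper bar is home, and the hasp was folded last. Final camera measurements agreed.

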